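Store the filled sample jars in the covered carousel

ROBOT

A 7-joint arm with a two-finger parallel gripper is mounted at the origin on the work surface. World frame = base frame: x ahead of the robot, y to its left, z up, the work surface at z = 0. Lengths are in m, angles in rad, forces in N, time in s.
With the tool pointing down it reaches from about 0.4 to 0.875 m from the base axis. Payload 6.5 kg.
Tool frame: the origin (TCP) lies midway between the tips of the shut fingers; the grasp point (between the pads) lies 19 mm behind it (arm.pinch_z is the z of the grasp point in the tool frame, in m); z points along the fingers, y is the line along which they close (so a half turn about z gives the same grasp; the last joint's range is limited). The gripper opens to 88 mm and grips with 3 to 60 N. Pads are 18 mm wide; open, the fingers measure 123 mm over their backs; the gripper's body (75 mm by 187 mm) begins 45 mm behind the grasp point.
Start: joints at [1.159, 0.536, -0.004, 1.538, 0.003, 1.067, -0.071], TCP at [0.22, -0.612, 0.239] pointing down, gripper open.
Joint ranges: [-2.7, 2.7], [-0.37, 2.16], [-1.27, 1.26], [0.24, 2.4], [-1.31, 4.45], [0.19, 1.91], [-2.76, 2.76]. Speed limits (rad/s): [2.39, 2.39, 3.14, 3.14, 3.14, 3.14, 3.14].

INTERFACE

Orientations are given as a unit quaternion [w, x, y, z].
In Python, from bench import arm gives the robot as it stands. The module is installed in compiled form; this text tells all that it offers.
- The arm moves only by the tool arm_command, never from a script. Its argument "motion" is a list of rows, each an object of numbers: "grip": the opening, from 0 (shut) to 1 (fully open); "dx", "dy", "dz": the shift along the world's x, y, z each as a share of 0.5 m, from -1 to 1; "ax", "ay", "az": the turn, a rotation vector about the world's x, y, z each as a share of 45 degrees, from -1 to 1. A call has 1 to 12 rows; each row shifts and turns the commanded pose from where the row before left it; what a row does not reach is not made up. A row lasts 1/8 s, in which the tool goes at most 62.5 mm and 10.7 degrees, less where a joint would pass 70% of its speed; a pose out of reach is approached as far as the arm can. A call with a number of a shift or a turn outside -1 to 1 is refused whole. A call with a gripper value outside its range is refused whole. The fingers move at their own pace and stop on an object; "newtons" is the grip in N (left out, the last holds). Time passes only in rows, so rows that do not move let the fingers close. It gives the time, the measured TCP pose, the force, the opening and the grip force at its end, in the units of the state.
- arm.observe(): the state, without advancing time (a new reading comes with each control period).
- arm.grab_frame(name): name is "side" or "top"; returns a dict with "frame" (400x640x3 uint8, blue, green, red), "fx", "fy", "cx", "cy" (pixels), "cam_to_world" (4x4, takes a point from camera to world coordinates). Camera axes: x right, y down, z forward; pixel columns grow to the right and rows downward; lengths in m; the calibration is good to about 2 mm. A picture is of the moment at which its call begins. There is no depth.
- arm.hand_in(): hands the job in; it is judged then, once.
Trained networks look in the newest picture that a camera, given by its name, has taken for a name from the list of things; names that differ only in an ending like _2 or _b are one class to them, and where a whole thing is asked for, a point or a joint stands for the part that bears it (a point fixed in the world has none). Each returns a list of dicts, best first, with "confidence" (0 to 1); they miss things now and then, are a little off and sometimes report something else, mostly with a low value. They report only what shows in the picture. A call takes as long as a camera call. They do not tell look-alikes from the thing itself.
- arm.outline_of(camera, query): "pixels" (400x640 bool, what is visible of it).
- arm.pinpoint(camera, query): "point" ([x, y, z] in m, in the coordinates of the camera as it stood for that picture, good to about 4 mm: a listed point, or the origin of a listed thing).
The state is a dict: "t": time; "joint_pos": joint angles; "joint_velocities": joint speeds; "effort": joint torques, N m; "tool_pos": TCP position; "eef_rot": TCP orientation; "contact_force": force on the tool from outside, world axes, zero at the start; "moment": the same for the moment, N m; "width": finger opening in m; "gripper_force": force on a finger pad.
Only numpy, scipy, OpenCV 4.12 (cv2) and the standard library are available. Lean on these libraries where they do the work, as an engineer would, in place of code of your own. Each camera call takes 0.05 s, during which the arm holds its last target. There are 200 camera calls.

TASK

The look-alike sample jars on the bench are some filled and some empty, and only their weight tells which. Turning the carousel's slotted cover to bring its opening over each compartment you need, stand the filled jars upright in the first free compartments, one in each and leaving no gap, counting anticlockwise from the solid blank sector and leaving the jar already stored where it is; stand the empty jars upright in the steel rinse tray. Finish with the cover turned clockwise right up to its stop, so that its opening lies over the blank sector, and do not disturb the glassware and wash bottle standing around.

Things in the scene. Friction and masses are not known exactly. Their poses are not given: they have to be found in the camera images.
- carousel: round white sample carousel fixed to the bench, 248 mm across, on an 8 mm thick foot flange 280 mm across. Six 60 degree sectors: a solid white blank one along its +x, and open compartments k = 1 to 5 at 60*k degrees anticlockwise (seen from above) from it, each marked by k dark pips on the flange. Round wall inner radius 120, top 76 mm above the bench. Origin: centre of the underside
- cover (a joint): turn in rad of the amber see-through cover, growing anticlockwise from above: 0 = against its stop, opening over the blank sector; 1.047*k = opening centred over compartment k; range 0 to 6.1. Stays where left; turns with about 2 N at the knob. Disc 252 mm across, 6 mm thick, top 84 mm above the bench, one wedge notch 56 degrees wide, open at the edge, inner end 40 mm from the axis
- cover_knob (a point): centre of the top of the cover's black upright finger knob, 118 mm above the bench: a round post 16 mm across standing 34 mm above the cover, 100 mm from the cover's axis straight across from the opening; goes round with the cover
- cover_opening (a point): centre of the cover's opening at the level of the cover's top, 79 mm from the axis, turning with the cover
- blank (a point): middle of the solid blank sector's top, 74 mm above the bench, 79 mm from the carousel's axis. On the axis, a steel axle cap 34 mm across stands 10 mm above the cover
- comp_1 (a point): middle of the floor of compartment 1, 8 mm above the bench and 79 mm from the carousel's axis; hub radius 38 mm, round wall inner radius 120 mm, side dividers 4 mm thick and 74 mm high
- comp_2 (a point): middle of the floor of compartment 2, 8 mm above the bench and 79 mm from the carousel's axis; hub radius 38 mm, round wall inner radius 120 mm, side dividers 4 mm thick and 74 mm high
- comp_3 (a point): middle of the floor of compartment 3, 8 mm above the bench and 79 mm from the carousel's axis; hub radius 38 mm, round wall inner radius 120 mm, side dividers 4 mm thick and 74 mm high
- comp_4 (a point): middle of the floor of compartment 4, 8 mm above the bench and 79 mm from the carousel's axis; hub radius 38 mm, round wall inner radius 120 mm, side dividers 4 mm thick and 74 mm high
- comp_5 (a point): middle of the floor of compartment 5, 8 mm above the bench and 79 mm from the carousel's axis; hub radius 38 mm, round wall inner radius 120 mm, side dividers 4 mm thick and 74 mm high
- jar_1: loose sample jar, one of up to five look-alikes on the bench (may be absent): white body 48 mm across, 42 mm high, under a black cap 34 mm across and 20 mm high; 62 mm high in all. Filled ones weigh 240 to 320 g, empty ones 30 to 40 g; nothing else tells them apart. Origin: centre of the underside, z up when upright
- jar_2: loose sample jar, one of up to five look-alikes on the bench (may be absent): white body 48 mm across, 42 mm high, under a black cap 34 mm across and 20 mm high; 62 mm high in all. Filled ones weigh 240 to 320 g, empty ones 30 to 40 g; nothing else tells them apart. Origin: centre of the underside, z up when upright
- jar_3: loose sample jar, one of up to five look-alikes on the bench (may be absent): white body 48 mm across, 42 mm high, under a black cap 34 mm across and 20 mm high; 62 mm high in all. Filled ones weigh 240 to 320 g, empty ones 30 to 40 g; nothing else tells them apart. Origin: centre of the underside, z up when upright
- jar_4: loose sample jar, one of up to five look-alikes on the bench (may be absent): white body 48 mm across, 42 mm high, under a black cap 34 mm across and 20 mm high; 62 mm high in all. Filled ones weigh 240 to 320 g, empty ones 30 to 40 g; nothing else tells them apart. Origin: centre of the underside, z up when upright
- jar_5: loose sample jar, one of up to five look-alikes on the bench (may be absent): white body 48 mm across, 42 mm high, under a black cap 34 mm across and 20 mm high; 62 mm high in all. Filled ones weigh 240 to 320 g, empty ones 30 to 40 g; nothing else tells them apart. Origin: centre of the underside, z up when upright
- stored_1: sample jar already standing in compartment 1 of the carousel when present (exactly one of stored_1 to stored_3 is present, filled); same shape as the bench jars. Origin: centre of the underside
- stored_2: sample jar already standing in compartment 2 of the carousel when present (exactly one of stored_1 to stored_3 is present, filled); same shape as the bench jars. Origin: centre of the underside
- stored_3: sample jar already standing in compartment 3 of the carousel when present (exactly one of stored_1 to stored_3 is present, filled); same shape as the bench jars. Origin: centre of the underside
- rinse_tray: shallow open steel tray fixed to the bench, 130 x 190 mm outside (x, y), walls 4 mm thick and 30 mm high, floor 4 mm thick. Origin: centre of the underside
- flask: glass conical flask, 82 mm across and 122 mm high, a bystander. Origin: centre of the underside
- cylinder: glass measuring cylinder with a yellow funnel on top, foot 68 mm across, 190 mm high, a bystander. Origin: centre of the underside
- wash_bottle: white wash bottle with a red cap and bent spout, 66 mm across, 188 mm high, a bystander. Origin: centre of the underside
There are look-alikes about, which are no part of the job. What is shaped like the jar_5 but green or pink is not meant. Several things have the shape of the rinse_tray; the one meant has the colours described above.

How it is judged:
At the end, for the whole second after the job is handed in: each filled jar (over 1.2 N on the floor) stands in a compartment, one each, so that with the stored jar, still in its own, 1 to 3 are taken, and 4 if three are filled; each empty one on the rinse tray's floor; all upright (0.15 rad), at rest; cover within 0.08 rad of its stop ((distance between jar_1 and comp_1 below 0.036 m or distance between jar_1 and comp_2 below 0.036 m or distance between jar_1 and comp_3 below 0.036 m or distance between jar_1 and comp_4 below 0.036 m or (x of jar_1 in the frame of rinse_tray between -0.06 and 0.06 m and y of jar_1 in the frame of rinse_tray between -0.09 and 0.09 m and z of jar_1 in the frame of rinse_tray below 0.012 m)) and (contact force between jar_1 and carousel above 1.2 N or contact force between jar_1 and rinse_tray above 0.1 N) and (distance between jar_2 and comp_1 below 0.036 m or distance between jar_2 and comp_2 below 0.036 m or distance between jar_2 and comp_3 below 0.036 m or distance between jar_2 and comp_4 below 0.036 m or (x of jar_2 in the frame of rinse_tray between -0.06 and 0.06 m and y of jar_2 in the frame of rinse_tray between -0.09 and 0.09 m and z of jar_2 in the frame of rinse_tray below 0.012 m)) and (contact force between jar_2 and carousel above 1.2 N or contact force between jar_2 and rinse_tray above 0.1 N) and (distance between jar_3 and comp_1 below 0.036 m or distance between jar_3 and comp_2 below 0.036 m or distance between jar_3 and comp_3 below 0.036 m or distance between jar_3 and comp_4 below 0.036 m or (x of jar_3 in the frame of rinse_tray between -0.06 and 0.06 m and y of jar_3 in the frame of rinse_tray between -0.09 and 0.09 m and z of jar_3 in the frame of rinse_tray below 0.012 m)) and (contact force between jar_3 and carousel above 1.2 N or contact force between jar_3 and rinse_tray above 0.1 N) and (distance between jar_4 and comp_1 below 0.036 m or distance between jar_4 and comp_2 below 0.036 m or distance between jar_4 and comp_3 below 0.036 m or distance between jar_4 and comp_4 below 0.036 m or (x of jar_4 in the frame of rinse_tray between -0.06 and 0.06 m and y of jar_4 in the frame of rinse_tray between -0.09 and 0.09 m and z of jar_4 in the frame of rinse_tray below 0.012 m)) and (contact force between jar_4 and carousel above 1.2 N or contact force between jar_4 and rinse_tray above 0.1 N) and (distance between jar_5 and comp_1 below 0.036 m or distance between jar_5 and comp_2 below 0.036 m or distance between jar_5 and comp_3 below 0.036 m or distance between jar_5 and comp_4 below 0.036 m or (x of jar_5 in the frame of rinse_tray between -0.06 and 0.06 m and y of jar_5 in the frame of rinse_tray between -0.09 and 0.09 m and z of jar_5 in the frame of rinse_tray below 0.012 m)) and (contact force between jar_5 and carousel above 1.2 N or contact force between jar_5 and rinse_tray above 0.1 N) and contact force between each of jar_1, jar_2, jar_3, jar_4, jar_5 and rinse_tray below 1.2 N and distance between any of jar_1, jar_2, jar_3, jar_4, jar_5, stored_1 and comp_1 below 0.036 m and distance between any of jar_1, jar_2, jar_3, jar_4, jar_5, stored_2 and comp_2 below 0.036 m and distance between any of jar_1, jar_2, jar_3, jar_4, jar_5, stored_3 and comp_3 below 0.036 m and distance between stored_1 and comp_1 below 0.036 m and distance between stored_2 and comp_2 below 0.036 m and distance between stored_3 and comp_3 below 0.036 m and angle between each of jar_1, jar_2, jar_3, jar_4, jar_5, stored_1, stored_2, stored_3's own z axis and vertical below 0.15 rad and linear speed of each of jar_1, jar_2, jar_3, jar_4, jar_5, stored_1, stored_2, stored_3 below 0.03 m/s and value of joint cover below 0.08 rad and velocity of joint cover below 0.05 rad/s); the robot touches nothing.
It fails at once if the flask, measuring cylinder or wash bottle is pushed more than 40 mm or knocked over (distance of any of flask, cylinder, wash_bottle from where it was at the start of the episode above 0.04 m or angle between any of flask, cylinder, wash_bottle's own z axis and vertical above 0.5 rad).
Of jar_1, jar_2, jar_3, jar_4, jar_5 only 4 to 5 are there at a start; the rules pass over those that are not, and their reading is None.
Of stored_1, stored_2, stored_3 only 1 to 1 are there at a start; the rules pass over those that are not, and their reading is None.
At some moment in a run one of jar_1, jar_2, jar_3, jar_4, jar_5 may be knocked a few centimetres aside while the robot is not near it.
It also fails if it takes over 210 s, if anything falls off the work surface, if the arm or the gripper's body presses on something with over 40 N, if the wrist force passes 120 N, or if a joint passes its speed limit or range.

## Working session

There is one attempt and no reset: what is moved stays moved. The work goes in short steps, Python scripts to look and compute and a tool call to move; the robot and the scene stay as the last step left them, time stands still between calls to the robot, and variables do not carry over. Pictures are saved under pics/ and viewed, at most 14 in all, crops included, and the job is handed in when it is done.

Besides the shell and the picture viewer there is one more tool, called by a JSON object that holds its "fn" and its "kwargs", one argument or row to a line. arm_command: Moves the arm, as the interface text tells. Its arguments: {"type":"object","properties":{"motion":{"type":"array"},"newtons":{"type":"number"}},"required":["motion"]}

```bash
mkdir -p pics; cat > h.py <<'E'
from bench import arm
import numpy as np, cv2
def grab(n,save=None):
    f=arm.grab_frame(n)
    if save: cv2.imwrite('pics/'+save,f['frame'])
    return f
def w(f,p): return (f['cam_to_world']@np.r_[p,1])[:3]
def px(f,P):
    q=np.linalg.inv(f['cam_to_world'])@np.r_[P,1]; return np.array([f['fx']*q[0]/q[2]+f['cx'],f['fy']*q[1]/q[2]+f['cy']])
def ray(f,u,v,z):
    d=f['cam_to_world'][:3,:3]@np.array([(u-f['cx'])/f['fx'],(v-f['cy'])/f['fy'],1]);o=f['cam_to_world'][:3,3]
    return o+d*(z-o[2])/d[2]
E
python3 - <<'E'
from h import *
np.set_printoptions(precision=3,suppress=True)
s=arm.observe(); print(s['t'],s['tool_pos'],s['eef_rot'],s['contact_force'],s['width'])
for c in ['top','side']:
    f=grab(c,c+'0.png'); print(c,f['fx'],f['cam_to_world'])
    for q in ['jar_1','carousel','cover_knob','cover_opening','blank','comp_1','comp_2','comp_3','rinse_tray','flask','cylinder','wash_bottle']:
        for r in arm.pinpoint(c,q):
            P=w(f,r['point']); print(q,round(r['confidence'],2),P,px(f,P).round())
E
```

```text
0.0 [ 0.22  -0.611  0.238] [-0.001  0.985  0.172 -0.   ] [-0.511  0.312  0.586] 0.08791724074988173
top 391.23089551653027 [[-0.028 -0.998  0.065  0.403]
 [-0.999  0.029  0.018 -0.069]
 [-0.02  -0.065 -0.998  1.322]
 [ 0.     0.     0.     1.   ]]
jar_1 0.76 [ 0.41  -0.315  0.003] [405. 212.]
jar_1 0.74 [ 0.411 -0.215 -0.002] [375. 213.]
jar_1 0.73 [ 0.338 -0.142  0.001] [354. 235.]
jar_1 0.65 [ 0.508 -0.238  0.003] [381. 184.]
jar_1 0.55 [ 0.427 -0.125 -0.002] [348. 209.]
jar_1 0.54 [ 0.503 -0.13   0.001] [349. 186.]
carousel 0.9 [ 0.539  0.172 -0.001] [260. 178.]
cover_knob 0.81 [0.631 0.229 0.116] [235. 146.]
cover_opening 0.88 [0.476 0.136 0.086] [267. 195.]
cover_opening 0.24 [0.593 0.11  0.005] [278. 162.]
blank 0.57 [0.496 0.236 0.073] [236. 190.]
comp_1 0.95 [0.512 0.097 0.01 ] [282. 185.]
comp_1 0.74 [0.466 0.16  0.005] [264. 199.]
comp_1 0.59 [ 0.613 -0.207 -0.003] [371. 153.]
comp_1 0.58 [0.594 0.11  0.005] [278. 161.]
comp_2 0.95 [0.512 0.097 0.01 ] [282. 185.]
comp_2 0.74 [0.466 0.16  0.005] [264. 199.]
comp_2 0.59 [ 0.613 -0.207 -0.003] [371. 153.]
comp_2 0.58 [0.594 0.
[... 961 characters left out ...]
carousel 0.72 [0.525 0.103 0.006] [295. 269.]
cover_knob 0.85 [0.633 0.226 0.114] [233. 272.]
cover_opening 0.83 [0.477 0.138 0.084] [311. 259.]
cover_opening 0.58 [ 0.504 -0.124  0.002] [315. 213.]
blank 0.93 [0.496 0.244 0.075] [295. 296.]
comp_1 0.78 [0.521 0.103 0.006] [296. 269.]
comp_1 0.57 [0.575 0.251 0.009] [261. 315.]
comp_2 0.78 [0.521 0.103 0.006] [296. 269.]
comp_2 0.57 [0.575 0.251 0.009] [261. 315.]
comp_3 0.78 [0.521 0.103 0.006] [296. 269.]
comp_3 0.57 [0.575 0.251 0.009] [261. 315.]
rinse_tray 0.97 [ 0.619 -0.204  0.002] [282. 194.]
flask 0.96 [0.575 0.401 0.003] [243. 379.]
cylinder 0.66 [ 0.442  0.384 -0.002] [311. 380.]
wash_bottle 0.74 [ 0.577 -0.401 -0.001] [306. 161.]
```

```bash
python3 -c "
import cv2
a=cv2.imread('pics/top0.png');b=cv2.imread('pics/side0.png')
cv2.imwrite('pics/a.png',cv2.resize(a[100:290,170:500],None,fx=2.4,fy=2.4,interpolation=2))
cv2.imwrite('pics/b.png',cv2.resize(b[130:400,190:470],None,fx=2.2,fy=2.2,interpolation=2))"
```

```text
(no output)
```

View pics/a.png

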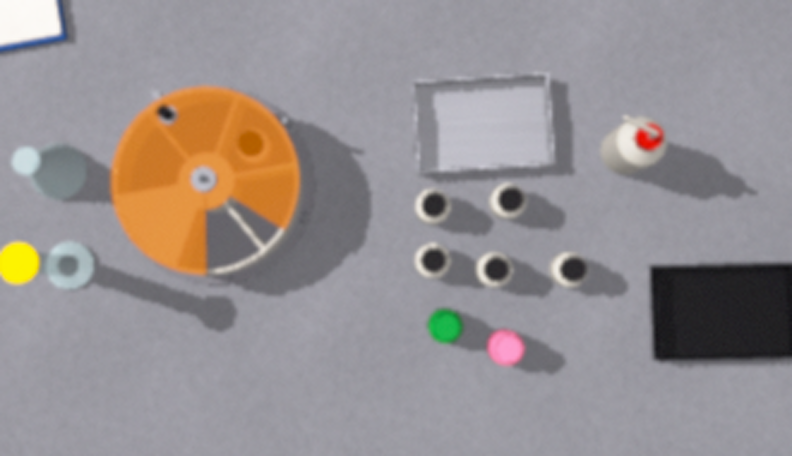

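View pics/b.png

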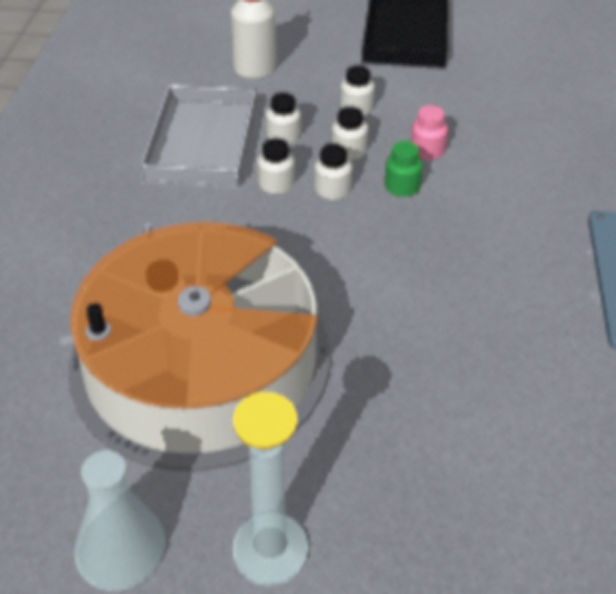

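Five white jars with black caps are the jars, in crop a at (432,205), (510,200), (432,260), (494,268) and (570,268). What could be mistaken:
- The green jar at (445,325) and the pink one at (505,348) are decoys.
- The black tray at (720,310) is a decoy. The steel one at (485,125) is the tray meant.
- The stored jar shows dark through the cover at (250,143).

Next I'll refine the positions and check the pips in a close crop.

```bash
cat >> h.py <<'E'
def tri(fs,ps):
    A=[];b=[]
    for f,p in zip(fs,ps):
        R=f['cam_to_world'][:3,:3];o=f['cam_to_world'][:3,3]
        d=R@np.array([(p[0]-f['cx'])/f['fx'],(p[1]-f['cy'])/f['fy'],1]);d/=np.linalg.norm(d)
        M=np.eye(3)-np.outer(d,d);A.append(M);b.append(M@o)
    x=np.linalg.lstsq(np.vstack(A),np.hstack(b),rcond=None)[0]
    return x
def jars(save=False):
    """white jars' black caps: dark blobs on bench area, triangulated"""
    fs=[grab(c) for c in('top','side')]; C=[]
    for f in fs:
        m=(f['frame'].max(2)<60).astype(np.uint8); n,l,st,ce=cv2.connectedComponentsWithStats(m)
        C.append([(ce[i],st[i,4]) for i in range(1,n) if 25<st[i,4]<400])
    out=[]
    for a,sa in C[0]:
        for b,sb in C[1]:
            x=tri(fs,[a,b]); e=max(np.linalg.norm(px(f,x)-p) for f,p in zip(fs,(a,b)))
            if e<1.5 and .03<x[2]<.14: out.append((x,e,a,b))
    return fs,out
E
python3 - <<'E'
from h import *
np.set_printoptions(precision=4,suppress=True)
fs,o=jars()
for r in o: print(*r)
C=np.array([.543,.1745])
ims=[cv2.resize(f['frame'],None,fx=5,fy=5,interpolation=2) for f in fs]
S=[]
for f,im,b in zip(fs,ims,[(210,135,310,225),(215,225,345,355)]):
    for k in range(6):
        a=np.radians(126+60*k)
        P=px(f,[C[0]+.132*np.cos(a),C[1]+.132*np.sin(a),.008]); 
        cv2.putText(im,str(k),tuple(int(v*5) for v in P),0,.6,(255,0,255),1)
    P=px(f,[*C,.094]); cv2.circle(im,tuple(int(v*5+2) for v in P),3,(255,0,0),-1)
    S.append(cv2.resize(im[b[1]*5:b[3]*5,b[0]*5:b[2]*5],(395,395 if b[0]==215 else 356)))
S[0]=cv2.copyMakeBorder(S[0],0,395-356,0,0,0)
cv2.imwrite('pics/c.png',np.hstack(S))
E
```

```text
[ 0.5086 -0.2358  0.0525] 0.517350844974362 [382.451  182.7059] [318.3288 176.5479]
[ 0.4957 -0.1282  0.1284] 0.4010920716036076 [350.4222 184.9778] [318.3288 176.5479]
[ 0.5043 -0.1318  0.0514] 0.5181628427715216 [350.4222 184.9778] [315.     197.9059]
[ 0.4296 -0.1288  0.0522] 0.5878251380839963 [350.2439 208.    ] [341.1364 200.2045]
[ 0.41   -0.2052  0.1258] 0.8180732966989952 [376.5556 211.9333] [352.3676 163.7647]
[ 0.4146 -0.2134  0.0521] 0.5785025552655155 [376.5556 211.9333] [348.859  183.0641]
[ 0.4122 -0.3163  0.053 ] 0.42986605201382494 [408.5686 211.6863] [352.3676 163.7647]
```

View pics/c.png

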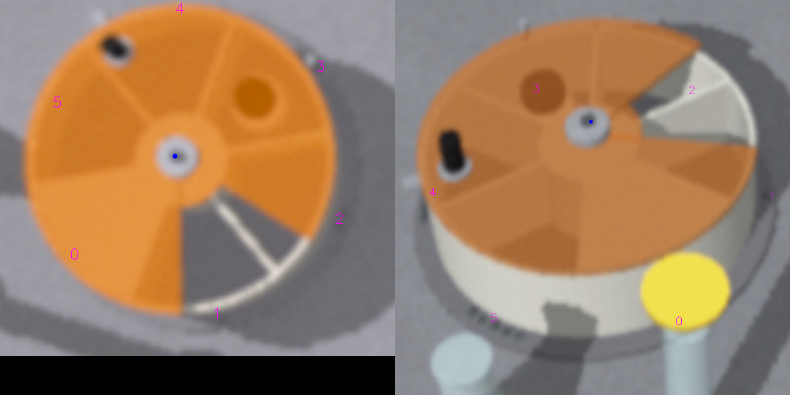

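Blank at sector 0 (top view, light sector) and five pips by sector 5 confirm the numbering. The stored jar is in compartment 3, so compartments 1, 2 and possibly 4 are to fill. First I move to the knob.

{"fn": "arm_command", "kwargs": {
  "motion": [
    {"grip": 0.7,"dx": 0.05,"dy": 0.1,"az": -0.16},
    {"grip": 0.7,"dx": 0.05,"dy": 0.1,"az": -0.15},
    {"grip": 0.7,"dx": 0.05,"dy": 0.1},
    {"grip": 0.7,"dx": 0.05,"dy": 0.1},
    {"grip": 0.7,"dx": 0.05,"dy": 0.1},
    {"grip": 0.7,"dx": 0.05,"dy": 0.1},
    {"grip": 0.7,"dx": 0.05,"dy": 0.1},
    {"grip": 0.7,"dx": 0.05,"dy": 0.1},
    {"grip": 0.7,"dx": 0.05,"dy": 0.1},
    {"grip": 0.7,"dx": 0.05,"dy": 0.1},
    {"grip": 0.7,"dx": 0.05,"dy": 0.1},
    {"grip": 0.7,"dx": 0.05,"dy": 0.1}
  ],
  "newtons": 12
}}

```text
schema error: expected keys grip, dx, dy, dz, ax, ay, az
```

{"fn": "arm_command", "kwargs": {
  "motion": [
    {"grip": 0.7,"dx": 0.05,"dy": 0.1,"dz": 0,"ax": 0,"ay": 0,"az": -0.16},
    {"grip": 0.7,"dx": 0.05,"dy": 0.1,"dz": 0,"ax": 0,"ay": 0,"az": -0.15},
    {"grip": 0.7,"dx": 0.05,"dy": 0.1,"dz": 0,"ax": 0,"ay": 0,"az": 0},
    {"grip": 0.7,"dx": 0.05,"dy": 0.1,"dz": 0,"ax": 0,"ay": 0,"az": 0},
    {"grip": 0.7,"dx": 0.05,"dy": 0.1,"dz": 0,"ax": 0,"ay": 0,"az": 0},
    {"grip": 0.7,"dx": 0.05,"dy": 0.1,"dz": 0,"ax": 0,"ay": 0,"az": 0},
    {"grip": 0.7,"dx": 0.05,"dy": 0.1,"dz": 0,"ax": 0,"ay": 0,"az": 0},
    {"grip": 0.7,"dx": 0.05,"dy": 0.1,"dz": 0,"ax": 0,"ay": 0,"az": 0},
    {"grip": 0.7,"dx": 0.05,"dy": 0.1,"dz": 0,"ax": 0,"ay": 0,"az": 0},
    {"grip": 0.7,"dx": 0.05,"dy": 0.1,"dz": 0,"ax": 0,"ay": 0,"az": 0},
    {"grip": 0.7,"dx": 0.05,"dy": 0.1,"dz": 0,"ax": 0,"ay": 0,"az": 0},
    {"grip": 0.7,"dx": 0.05,"dy": 0.1,"dz": 0,"ax": 0,"ay": 0,"az": 0}
  ],
  "newtons": 12
}}

```text
t: 2.9
tool_pos: [0.5211, -0.01, 0.239]
eef_rot: [0.0, 0.999, 0.051, 0.0]
contact_force: [1.3, -1.4, 0.1]
width: 0.0617
gripper_force: 0.0
```

{"fn": "arm_command", "kwargs": {
  "motion": [
    {"grip": 0.7,"dx": 0.0434,"dy": 0.0944,"dz": 0,"ax": 0,"ay": 0,"az": 0},
    {"grip": 0.7,"dx": 0.0434,"dy": 0.0944,"dz": 0,"ax": 0,"ay": 0,"az": 0},
    {"grip": 0.7,"dx": 0.0434,"dy": 0.0944,"dz": 0,"ax": 0,"ay": 0,"az": 0},
    {"grip": 0.7,"dx": 0.0434,"dy": 0.0944,"dz": 0,"ax": 0,"ay": 0,"az": 0},
    {"grip": 0.7,"dx": 0.0434,"dy": 0.0944,"dz": 0,"ax": 0,"ay": 0,"az": 0},
    {"grip": 0.7,"dx": 0,"dy": 0,"dz": -0.0735,"ax": 0,"ay": 0,"az": 0},
    {"grip": 0.7,"dx": 0,"dy": 0,"dz": -0.0735,"ax": 0,"ay": 0,"az": 0},
    {"grip": 0.7,"dx": 0,"dy": 0,"dz": -0.0735,"ax": 0,"ay": 0,"az": 0},
    {"grip": 0.7,"dx": 0,"dy": 0,"dz": -0.0735,"ax": 0,"ay": 0,"az": 0},
    {"grip": 0,"dx": 0,"dy": 0,"dz": 0,"ax": 0,"ay": 0,"az": 0},
    {"grip": 0,"dx": 0,"dy": 0,"dz": 0,"ax": 0,"ay": 0,"az": 0},
    {"grip": 0,"dx": 0,"dy": 0,"dz": 0,"ax": 0,"ay": 0,"az": 0}
  ],
  "newtons": 12
}}

```text
t: 4.4
tool_pos: [0.6301, 0.225, 0.0938]
eef_rot: [-0.001, 0.999, 0.051, 0.002]
contact_force: [-0.0, -0.9, -0.3]
width: 0.0338
gripper_force: 0.0
```

{"fn": "arm_command", "kwargs": {
  "motion": [
    {"grip": 0,"dx": 0,"dy": 0,"dz": 0,"ax": 0,"ay": 0,"az": 0},
    {"grip": 0,"dx": 0,"dy": 0,"dz": 0,"ax": 0,"ay": 0,"az": 0},
    {"grip": 0,"dx": 0,"dy": 0,"dz": 0,"ax": 0,"ay": 0,"az": 0},
    {"grip": 0,"dx": 0.0104,"dy": -0.0194,"dz": 0,"ax": 0,"ay": 0,"az": 0},
    {"grip": 0,"dx": 0.0084,"dy": -0.0208,"dz": 0,"ax": 0,"ay": 0,"az": 0},
    {"grip": 0,"dx": 0.0058,"dy": -0.0212,"dz": 0,"ax": 0,"ay": 0,"az": 0},
    {"grip": 0,"dx": 0.0036,"dy": -0.0216,"dz": 0,"ax": 0,"ay": 0,"az": 0},
    {"grip": 0,"dx": 0,"dy": 0,"dz": 0,"ax": 0,"ay": 0,"az": 0}
  ],
  "newtons": 12
}}

```text
t: 5.4
tool_pos: [0.6446, 0.1802, 0.0923]
eef_rot: [0.001, 0.999, 0.05, 0.001]
contact_force: [3.1, -0.1, 5.1]
width: 0.0155
gripper_force: 12.0
```

{"fn": "arm_command", "kwargs": {
  "motion": [
    {"grip": 0,"dx": 0,"dy": 0.008,"dz": 0,"ax": 0,"ay": 0,"az": 0},
    {"grip": 0,"dx": 0,"dy": 0,"dz": 0,"ax": 0,"ay": 0,"az": 0},
    {"grip": 0.7,"dx": 0,"dy": 0,"dz": 0,"ax": 0,"ay": 0,"az": 0},
    {"grip": 0.7,"dx": 0,"dy": 0,"dz": 0,"ax": 0,"ay": 0,"az": 0},
    {"grip": 0.7,"dx": 0,"dy": 0,"dz": 0.06,"ax": 0,"ay": 0,"az": 0},
    {"grip": 0.7,"dx": 0,"dy": 0,"dz": 0.08,"ax": 0,"ay": 0,"az": 0},
    {"grip": 0.7,"dx": 0,"dy": -0.1,"dz": 0.05,"ax": 0,"ay": 0,"az": 0},
    {"grip": 0.7,"dx": 0,"dy": -0.1,"dz": 0,"ax": 0,"ay": 0,"az": 0},
    {"grip": 0.7,"dx": -0.02,"dy": -0.1,"dz": 0,"ax": 0,"ay": 0,"az": 0},
    {"grip": 0.7,"dx": -0.05,"dy": -0.1,"dz": 0,"ax": 0,"ay": 0,"az": 0},
    {"grip": 0.7,"dx": -0.05,"dy": -0.1,"dz": 0,"ax": 0,"ay": 0,"az": 0},
    {"grip": 0.7,"dx": 0,"dy": 0,"dz": 0,"ax": 0,"ay": 0,"az": 0}
  ],
  "newtons": 12
}}

```text
t: 6.9
tool_pos: [0.5801, -0.0694, 0.1859]
eef_rot: [0.002, 0.999, 0.047, -0.002]
contact_force: [-0.2, 0.6, -0.4]
width: 0.0615
gripper_force: 0.0
```

```bash
cat >> h.py <<'E'
def rep(knob=True):
    np.set_printoptions(precision=4,suppress=True)
    fs,o=jars()
    for r in o: print(r[0],round(r[1],2))
    for c,f in zip(('top','side'),fs):
        for q in ('cover_knob','cover_opening'):
            for r in arm.pinpoint(c,q)[:1]:
                P=w(f,r['point']); print(c,q,round(r['confidence'],2),P,np.degrees(np.arctan2(P[1]-.174,P[0]-.544)).round(1))
    s=arm.observe(); print(s['t'],s['tool_pos'],s['contact_force'],s['width'])
    return fs
E
python3 -c "
from h import *
rep()"
```

```text
[ 0.5086 -0.2358  0.0518] 0.45
[ 0.4101 -0.205   0.1261] 0.71
[ 0.4147 -0.2131  0.0523] 0.7
[ 0.4122 -0.316   0.0534] 0.56
top cover_knob 0.6 [0.6422 0.1878 0.118 ] 8.0
top cover_opening 0.65 [0.4667 0.1642 0.0844] -172.8
side cover_knob 0.74 [0.6453 0.1868 0.1125] 7.2
side cover_opening 0.85 [0.4685 0.166  0.082 ] -173.9
7.2 [ 0.5833 -0.0613  0.1866] [0.1471 0.9985 0.0183] 0.061723467131588945
```

{"fn": "arm_command", "kwargs": {
  "motion": [
    {"grip": 0.7,"dx": -0.079,"dy": -0.0705,"dz": 0,"ax": 0,"ay": 0,"az": 0},
    {"grip": 0.7,"dx": -0.079,"dy": -0.0705,"dz": 0,"ax": 0,"ay": 0,"az": 0},
    {"grip": 0.7,"dx": 0,"dy": 0,"dz": -0.08,"ax": 0,"ay": 0,"az": 0},
    {"grip": 0.7,"dx": 0,"dy": 0,"dz": -0.08,"ax": 0,"ay": 0,"az": 0},
    {"grip": 0.7,"dx": 0,"dy": 0,"dz": -0.08,"ax": 0,"ay": 0,"az": 0},
    {"grip": 0.7,"dx": 0,"dy": 0,"dz": -0.042,"ax": 0,"ay": 0,"az": 0},
    {"grip": 0.2,"dx": 0,"dy": 0,"dz": 0,"ax": 0,"ay": 0,"az": 0},
    {"grip": 0.2,"dx": 0,"dy": 0,"dz": 0,"ax": 0,"ay": 0,"az": 0},
    {"grip": 0.2,"dx": 0,"dy": 0,"dz": 0,"ax": 0,"ay": 0,"az": 0},
    {"grip": 0.2,"dx": 0,"dy": 0,"dz": 0,"ax": 0,"ay": 0,"az": 0},
    {"grip": 0.2,"dx": 0,"dy": 0,"dz": 0,"ax": 0,"ay": 0,"az": 0}
  ],
  "newtons": 20
}}

```text
t: 8.57
tool_pos: [0.5049, -0.1334, 0.0467]
eef_rot: [0.0, 0.999, 0.051, 0.001]
contact_force: [-1.0, 1.6, 6.0]
width: 0.0333
gripper_force: 20.0
```

{"fn": "arm_command", "kwargs": {
  "motion": [
    {"grip": 0.2,"dx": 0,"dy": 0,"dz": 0.05,"ax": 0,"ay": 0,"az": 0},
    {"grip": 0.2,"dx": 0,"dy": 0,"dz": 0.1,"ax": 0,"ay": 0,"az": 0},
    {"grip": 0.2,"dx": 0,"dy": 0,"dz": 0.1,"ax": 0,"ay": 0,"az": 0},
    {"grip": 0.2,"dx": 0,"dy": 0,"dz": 0,"ax": 0,"ay": 0,"az": 0},
    {"grip": 0.2,"dx": 0,"dy": 0,"dz": 0,"ax": 0,"ay": 0,"az": 0},
    {"grip": 0.2,"dx": 0,"dy": 0,"dz": 0,"ax": 0,"ay": 0,"az": 0},
    {"grip": 0.2,"dx": 0,"dy": 0,"dz": 0,"ax": 0,"ay": 0,"az": 0}
  ],
  "newtons": 20
}}

```text
t: 9.45
tool_pos: [0.5032, -0.1333, 0.1696]
eef_rot: [-0.0, 0.999, 0.051, -0.001]
contact_force: [-0.0, 0.3, -0.4]
width: 0.0335
gripper_force: 20.0
```

{"fn": "arm_command", "kwargs": {
  "motion": [
    {"grip": 0.2,"dx": 0.0735,"dy": -0.058,"dz": 0,"ax": 0,"ay": 0,"az": 0},
    {"grip": 0.2,"dx": 0.0735,"dy": -0.058,"dz": 0,"ax": 0,"ay": 0,"az": 0},
    {"grip": 0.2,"dx": 0.0735,"dy": -0.058,"dz": 0,"ax": 0,"ay": 0,"az": 0},
    {"grip": 0.2,"dx": 0.0735,"dy": -0.058,"dz": 0,"ax": 0,"ay": 0,"az": 0},
    {"grip": 0.2,"dx": 0,"dy": 0,"dz": -0.08,"ax": 0,"ay": 0,"az": 0},
    {"grip": 0.2,"dx": 0,"dy": 0,"dz": -0.05,"ax": 0,"ay": 0,"az": 0}
  ]
}}

```text
t: 10.2
tool_pos: [0.6499, -0.2494, 0.1026]
eef_rot: [-0.001, 0.999, 0.051, -0.002]
contact_force: [-0.6, 0.2, -1.0]
width: 0.0334
gripper_force: 20.0
```

```bash
python3 - <<'E'
from h import *
for i in range(3):
    f=grab('top'); s=arm.observe(); print(s['contact_force'],s['tool_pos'])
g=grab('side')
a=cv2.resize(f['frame'][120:240,330:450],(390,390),interpolation=2)
b=cv2.resize(g['frame'][90:230,250:390],(390,390),interpolation=2)
cv2.imwrite('pics/d.png',np.hstack([a,b]))
E
```

```text
[-1.36268799  1.46521022 -3.1417893 ] [ 0.64784445 -0.24854731  0.09932065]
[ 0.09285112 -0.02422378 -0.02957849] [ 0.64812325 -0.2486007   0.1012856 ]
[-0.4242298   0.06005558 -0.45253569] [ 0.64954362 -0.2489382   0.10362003]
```

View pics/d.png

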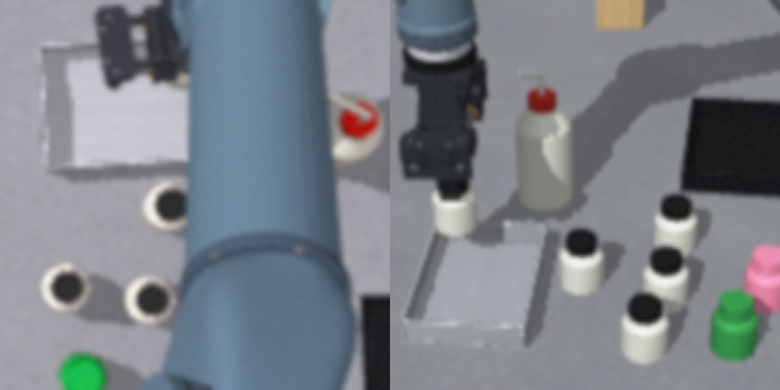

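The jar is held upright over the far corner of the tray (side crop, about (455,210)). The settled force is near zero, so it's empty. Placing it now.

{"fn": "arm_command", "kwargs": {
  "motion": [
    {"grip": 0.2,"dx": 0,"dy": 0,"dz": -0.06,"ax": 0,"ay": 0,"az": 0},
    {"grip": 0.2,"dx": 0,"dy": 0,"dz": -0.038,"ax": 0,"ay": 0,"az": 0},
    {"grip": 0.2,"dx": 0,"dy": 0,"dz": 0,"ax": 0,"ay": 0,"az": 0},
    {"grip": 0.5,"dx": 0,"dy": 0,"dz": 0,"ax": 0,"ay": 0,"az": 0},
    {"grip": 0.5,"dx": 0,"dy": 0,"dz": 0,"ax": 0,"ay": 0,"az": 0},
    {"grip": 0.7,"dx": 0,"dy": 0,"dz": 0.04,"ax": 0,"ay": 0,"az": 0},
    {"grip": 0.7,"dx": 0,"dy": 0,"dz": 0.1,"ax": 0,"ay": 0,"az": 0},
    {"grip": 0.7,"dx": 0,"dy": 0,"dz": 0.1,"ax": 0,"ay": 0,"az": 0},
    {"grip": 0.7,"dx": -0.1,"dy": 0.08,"dz": 0,"ax": 0,"ay": 0,"az": 0},
    {"grip": 0.7,"dx": 0,"dy": 0.1,"dz": 0,"ax": 0,"ay": 0,"az": 0},
    {"grip": 0.7,"dx": 0,"dy": 0.1,"dz": 0,"ax": 0,"ay": 0,"az": 0},
    {"grip": 0.7,"dx": 0,"dy": 0.05,"dz": 0,"ax": 0,"ay": 0,"az": 0}
  ]
}}

```text
t: 11.9
tool_pos: [0.6027, -0.0817, 0.179]
eef_rot: [-0.0, 0.999, 0.053, 0.001]
contact_force: [-0.5, -0.4, -0.1]
width: 0.0617
gripper_force: 0.0
```

```bash
python3 -c "
from h import *
rep()"
```

```text
[ 0.5092 -0.2356  0.0527] 0.52
[ 0.4105 -0.2083  0.1236] 0.86
[ 0.4151 -0.2167  0.0492] 0.54
[ 0.412  -0.3162  0.0529] 0.54
top cover_knob 0.67 [0.6428 0.1911 0.1166] 9.8
top cover_opening 0.82 [0.4635 0.1643 0.0862] -173.1
side cover_knob 0.74 [0.6424 0.1888 0.1147] 8.5
side cover_opening 0.95 [0.4697 0.1693 0.0847] -176.4
12.2 [ 0.6023 -0.0879  0.1773] [ 0.3996 -0.7612 -0.5204] 0.06140383112160223
```

{"fn": "arm_command", "kwargs": {
  "motion": [
    {"grip": 0.7,"dx": -0.062,"dy": -0.1,"dz": 0,"ax": 0,"ay": 0,"az": 0},
    {"grip": 0.7,"dx": -0.062,"dy": -0.1,"dz": 0,"ax": 0,"ay": 0,"az": 0},
    {"grip": 0.7,"dx": -0.062,"dy": -0.1,"dz": 0,"ax": 0,"ay": 0,"az": 0},
    {"grip": 0.7,"dx": 0,"dy": 0,"dz": -0.09,"ax": 0,"ay": 0,"az": 0},
    {"grip": 0.7,"dx": 0,"dy": 0,"dz": -0.09,"ax": 0,"ay": 0,"az": 0},
    {"grip": 0.7,"dx": 0,"dy": 0,"dz": -0.084,"ax": 0,"ay": 0,"az": 0},
    {"grip": 0.7,"dx": 0,"dy": 0,"dz": 0,"ax": 0,"ay": 0,"az": 0},
    {"grip": 0.2,"dx": 0,"dy": 0,"dz": 0,"ax": 0,"ay": 0,"az": 0},
    {"grip": 0.2,"dx": 0,"dy": 0,"dz": 0,"ax": 0,"ay": 0,"az": 0},
    {"grip": 0.2,"dx": 0,"dy": 0,"dz": 0,"ax": 0,"ay": 0,"az": 0},
    {"grip": 0.2,"dx": 0,"dy": 0,"dz": 0,"ax": 0,"ay": 0,"az": 0},
    {"grip": 0.2,"dx": 0,"dy": 0,"dz": 0,"ax": 0,"ay": 0,"az": 0}
  ]
}}

```text
t: 13.7
tool_pos: [0.5101, -0.2353, 0.046]
eef_rot: [0.0, 0.999, 0.051, 0.001]
contact_force: [-2.2, 2.9, 7.6]
width: 0.0334
gripper_force: 20.0
```

{"fn": "arm_command", "kwargs": {
  "motion": [
    {"grip": 0.2,"dx": 0,"dy": 0,"dz": 0.05,"ax": 0,"ay": 0,"az": 0},
    {"grip": 0.2,"dx": 0,"dy": 0,"dz": 0.1,"ax": 0,"ay": 0,"az": 0},
    {"grip": 0.2,"dx": 0,"dy": 0,"dz": 0.1,"ax": 0,"ay": 0,"az": 0},
    {"grip": 0.2,"dx": 0,"dy": 0,"dz": 0.04,"ax": 0,"ay": 0,"az": 0},
    {"grip": 0.2,"dx": 0,"dy": 0,"dz": 0,"ax": 0,"ay": 0,"az": 0},
    {"grip": 0.2,"dx": 0,"dy": 0,"dz": 0,"ax": 0,"ay": 0,"az": 0},
    {"grip": 0.2,"dx": 0,"dy": 0,"dz": 0,"ax": 0,"ay": 0,"az": 0},
    {"grip": 0.2,"dx": 0,"dy": 0,"dz": 0,"ax": 0,"ay": 0,"az": 0}
  ]
}}

```text
t: 14.7
tool_pos: [0.5086, -0.2352, 0.1887]
eef_rot: [-0.0, 0.999, 0.051, -0.001]
contact_force: [0.7, -0.3, -3.2]
width: 0.0333
gripper_force: 19.9
```

{"fn": "arm_command", "kwargs": {
  "motion": [
    {"grip": 0.2,"dx": -0.0125,"dy": 0.1,"dz": 0,"ax": 0,"ay": 0,"az": 0},
    {"grip": 0.2,"dx": -0.0125,"dy": 0.1,"dz": 0,"ax": 0,"ay": 0,"az": 0},
    {"grip": 0.2,"dx": -0.0125,"dy": 0.1,"dz": 0,"ax": 0,"ay": 0,"az": 0},
    {"grip": 0.2,"dx": -0.0125,"dy": 0.1,"dz": 0,"ax": 0,"ay": 0,"az": 0},
    {"grip": 0.2,"dx": -0.0125,"dy": 0.1,"dz": 0,"ax": 0,"ay": 0,"az": 0},
    {"grip": 0.2,"dx": -0.0125,"dy": 0.1,"dz": 0,"ax": 0,"ay": 0,"az": 0},
    {"grip": 0.2,"dx": -0.0125,"dy": 0.1,"dz": 0,"ax": 0,"ay": 0,"az": 0},
    {"grip": 0.2,"dx": -0.0125,"dy": 0.1,"dz": 0,"ax": 0,"ay": 0,"az": 0},
    {"grip": 0.2,"dx": 0,"dy": 0,"dz": -0.08,"ax": 0,"ay": 0,"az": 0},
    {"grip": 0.2,"dx": 0,"dy": 0,"dz": 0,"ax": 0,"ay": 0,"az": 0},
    {"grip": 0.2,"dx": 0,"dy": 0,"dz": 0,"ax": 0,"ay": 0,"az": 0}
  ]
}}

```text
t: 16.08
tool_pos: [0.4595, 0.1639, 0.1503]
eef_rot: [0.0, 0.999, 0.051, 0.0]
contact_force: [0.8, 0.7, -2.8]
width: 0.0334
gripper_force: 19.9
```

```bash
python3 - <<'E'
from h import *
s=arm.observe(); print(s['contact_force'],s['tool_pos'])
f=grab('side'); t=grab('top')
a=cv2.resize(t['frame'][125:235,210:320],(390,390),interpolation=2)
b=cv2.resize(f['frame'][200:340,215:355],(390,390),interpolation=2)
cv2.imwrite('pics/e.png',np.hstack([a,b]))
E
```

```text
[ 0.84893186  0.65399984 -2.83775708] [0.45953591 0.16391974 0.15027843]
```

View pics/e.png

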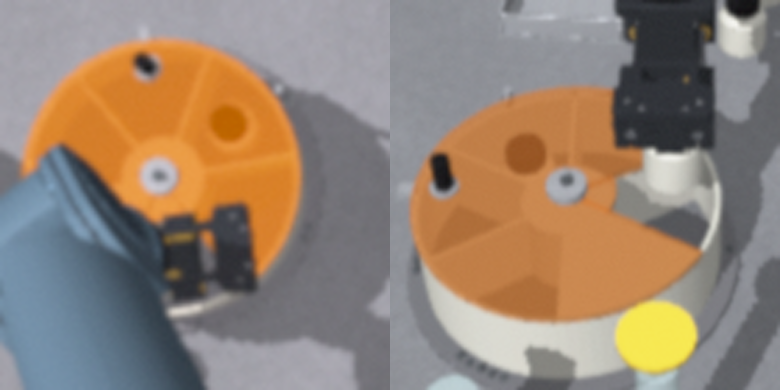

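The jar hangs over the open compartment 1 (side crop, about (670,170)). Lowering it.

{"fn": "arm_command", "kwargs": {
  "motion": [
    {"grip": 0.2,"dx": 0,"dy": 0,"dz": -0.06,"ax": 0,"ay": 0,"az": 0},
    {"grip": 0.2,"dx": 0,"dy": 0,"dz": -0.06,"ax": 0,"ay": 0,"az": 0},
    {"grip": 0.2,"dx": 0,"dy": 0,"dz": -0.05,"ax": 0,"ay": 0,"az": 0},
    {"grip": 0.2,"dx": 0,"dy": 0,"dz": -0.018,"ax": 0,"ay": 0,"az": 0},
    {"grip": 0.2,"dx": 0,"dy": 0,"dz": 0,"ax": 0,"ay": 0,"az": 0},
    {"grip": 0.2,"dx": 0,"dy": 0,"dz": 0,"ax": 0,"ay": 0,"az": 0}
  ]
}}

```text
t: 16.92
tool_pos: [0.4601, 0.1648, 0.0568]
eef_rot: [-0.0, 0.999, 0.051, 0.001]
contact_force: [-0.2, 0.0, -2.3]
width: 0.0334
gripper_force: 19.9
```

{"fn": "arm_command", "kwargs": {
  "motion": [
    {"grip": 0.2,"dx": 0,"dy": 0,"dz": -0.004,"ax": 0,"ay": 0,"az": 0},
    {"grip": 0.2,"dx": 0,"dy": 0,"dz": 0,"ax": 0,"ay": 0,"az": 0},
    {"grip": 0.46,"dx": 0,"dy": 0,"dz": 0,"ax": 0,"ay": 0,"az": 0},
    {"grip": 0.46,"dx": 0,"dy": 0,"dz": 0,"ax": 0,"ay": 0,"az": 0},
    {"grip": 0.46,"dx": 0,"dy": 0,"dz": 0,"ax": 0,"ay": 0,"az": 0}
  ]
}}

```text
t: 17.55
tool_pos: [0.4592, 0.1646, 0.0538]
eef_rot: [-0.0, 0.999, 0.051, 0.0]
contact_force: [0.5, 0.1, -0.3]
width: 0.0402
gripper_force: 0.0
```

{"fn": "arm_command", "kwargs": {
  "motion": [
    {"grip": 0.46,"dx": 0,"dy": 0,"dz": 0.04,"ax": 0,"ay": 0,"az": 0},
    {"grip": 0.46,"dx": 0,"dy": 0,"dz": 0.08,"ax": 0,"ay": 0,"az": 0},
    {"grip": 0.46,"dx": 0,"dy": 0,"dz": 0.1,"ax": 0,"ay": 0,"az": 0},
    {"grip": 0.5,"dx": 0.06,"dy": 0,"dz": 0,"ax": 0,"ay": 0,"az": 0},
    {"grip": 0.5,"dx": 0.1,"dy": 0.005,"dz": 0,"ax": 0,"ay": 0,"az": 0},
    {"grip": 0.5,"dx": 0.1,"dy": 0.015,"dz": 0,"ax": 0,"ay": 0,"az": 0},
    {"grip": 0.5,"dx": 0.1,"dy": 0.02,"dz": 0,"ax": 0,"ay": 0,"az": 0},
    {"grip": 0.5,"dx": 0,"dy": 0,"dz": 0,"ax": 0,"ay": 0,"az": 0}
  ]
}}

```text
t: 18.55
tool_pos: [0.6417, 0.1847, 0.163]
eef_rot: [-0.0, 0.999, 0.05, 0.001]
contact_force: [-0.9, -0.4, -0.3]
width: 0.0439
gripper_force: 0.0
```

```bash
python3 -c "
from h import *
rep()"
```

```text
[ 0.6511 -0.2505  0.0569] 0.51
[ 0.4298 -0.1287  0.0524] 0.57
[ 0.4101 -0.2051  0.1255] 0.71
[ 0.4147 -0.2131  0.0527] 0.68
[ 0.4125 -0.3152  0.0533] 0.45
top cover_knob 0.86 [0.6452 0.1887 0.1162] 8.2
top cover_opening 0.68 [ 0.4123 -0.2155 -0.0029] -108.7
side cover_knob 0.92 [0.6466 0.1879 0.1168] 7.7
side cover_opening 0.75 [0.4703 0.1717 0.0819] -178.2
18.85 [0.6381 0.1844 0.1639] [-0.3908 -0.3022  0.4296] 0.043935224322974
```

{"fn": "arm_command", "kwargs": {
  "motion": [
    {"grip": 0.5,"dx": 0.007,"dy": 0.006,"dz": 0,"ax": 0,"ay": 0,"az": 0},
    {"grip": 0.5,"dx": 0,"dy": 0,"dz": -0.072,"ax": 0,"ay": 0,"az": 0},
    {"grip": 0.5,"dx": 0,"dy": 0,"dz": -0.07,"ax": 0,"ay": 0,"az": 0},
    {"grip": 0,"dx": 0,"dy": 0,"dz": 0,"ax": 0,"ay": 0,"az": 0},
    {"grip": 0,"dx": 0,"dy": 0,"dz": 0,"ax": 0,"ay": 0,"az": 0},
    {"grip": 0,"dx": 0,"dy": 0,"dz": 0,"ax": 0,"ay": 0,"az": 0},
    {"grip": 0,"dx": 0,"dy": 0,"dz": 0,"ax": 0,"ay": 0,"az": 0},
    {"grip": 0,"dx": 0,"dy": 0,"dz": 0,"ax": 0,"ay": 0,"az": 0}
  ],
  "newtons": 12
}}

```text
t: 19.85
tool_pos: [0.6439, 0.1873, 0.0944]
eef_rot: [0.0, 0.999, 0.051, 0.001]
contact_force: [-0.6, -2.1, 6.4]
width: 0.0158
gripper_force: 12.0
```

{"fn": "arm_command", "kwargs": {
  "motion": [
    {"grip": 0,"dx": -0.0049,"dy": 0.025,"dz": 0,"ax": 0,"ay": 0,"az": 0},
    {"grip": 0,"dx": -0.0081,"dy": 0.0242,"dz": 0,"ax": 0,"ay": 0,"az": 0},
    {"grip": 0,"dx": -0.0111,"dy": 0.0229,"dz": 0,"ax": 0,"ay": 0,"az": 0},
    {"grip": 0,"dx": -0.0141,"dy": 0.0216,"dz": 0,"ax": 0,"ay": 0,"az": 0},
    {"grip": 0,"dx": -0.0165,"dy": 0.0194,"dz": 0,"ax": 0,"ay": 0,"az": 0},
    {"grip": 0,"dx": -0.0188,"dy": 0.0171,"dz": 0,"ax": 0,"ay": 0,"az": 0},
    {"grip": 0,"dx": -0.0209,"dy": 0.0146,"dz": 0,"ax": 0,"ay": 0,"az": 0},
    {"grip": 0,"dx": -0.0226,"dy": 0.0118,"dz": 0,"ax": 0,"ay": 0,"az": 0},
    {"grip": 0,"dx": 0,"dy": 0,"dz": 0,"ax": 0,"ay": 0,"az": 0},
    {"grip": 0,"dx": 0,"dy": 0,"dz": 0,"ax": 0,"ay": 0,"az": 0}
  ]
}}

```text
t: 21.1
tool_pos: [0.5832, 0.267, 0.0937]
eef_rot: [-0.0, 0.999, 0.052, -0.0]
contact_force: [-1.8, -1.2, 7.6]
width: 0.0154
gripper_force: 12.0
```

{"fn": "arm_command", "kwargs": {
  "motion": [
    {"grip": 0.5,"dx": 0.003,"dy": 0,"dz": 0,"ax": 0,"ay": 0,"az": 0},
    {"grip": 0.5,"dx": 0,"dy": 0,"dz": 0,"ax": 0,"ay": 0,"az": 0},
    {"grip": 0.7,"dx": 0,"dy": 0,"dz": 0.08,"ax": 0,"ay": 0,"az": 0},
    {"grip": 0.7,"dx": 0,"dy": 0,"dz": 0.1,"ax": 0,"ay": 0,"az": 0},
    {"grip": 0.7,"dx": -0.038,"dy": -0.1,"dz": 0,"ax": 0,"ay": 0,"az": 0},
    {"grip": 0.7,"dx": -0.038,"dy": -0.1,"dz": 0,"ax": 0,"ay": 0,"az": 0},
    {"grip": 0.7,"dx": -0.038,"dy": -0.1,"dz": 0,"ax": 0,"ay": 0,"az": 0},
    {"grip": 0.7,"dx": -0.038,"dy": -0.1,"dz": 0,"ax": 0,"ay": 0,"az": 0},
    {"grip": 0.7,"dx": -0.038,"dy": -0.1,"dz": 0,"ax": 0,"ay": 0,"az": 0},
    {"grip": 0.7,"dx": -0.038,"dy": -0.1,"dz": 0,"ax": 0,"ay": 0,"az": 0},
    {"grip": 0.7,"dx": 0,"dy": 0,"dz": 0,"ax": 0,"ay": 0,"az": 0}
  ]
}}

```text
t: 22.48
tool_pos: [0.4697, -0.0382, 0.1823]
eef_rot: [0.001, 0.999, 0.048, -0.001]
contact_force: [0.3, -0.4, -0.1]
width: 0.0617
gripper_force: 0.0
```

```bash
python3 - <<'E'
from h import *
fs=rep()
a=cv2.resize(fs[0]['frame'][125:235,210:320],(390,390),interpolation=2)
b=cv2.resize(fs[1]['frame'][200:340,215:355],(390,390),interpolation=2)
cv2.imwrite('pics/f.png',np.hstack([a,b]))
E
```

```text
[ 0.6509 -0.2506  0.0569] 0.51
[ 0.4296 -0.1291  0.052 ] 0.59
[ 0.41   -0.2052  0.1249] 0.93
[ 0.4146 -0.2132  0.0522] 0.48
[ 0.4119 -0.3169  0.0517] 0.4
top cover_knob 0.63 [0.5806 0.2739 0.1168] 69.9
top cover_opening 0.82 [0.5157 0.0977 0.0859] -110.3
side cover_knob 0.77 [0.5844 0.2722 0.1168] 67.6
side cover_opening 0.61 [0.5173 0.1057 0.0815] -111.3
22.775 [ 0.4721 -0.0326  0.1827] [-0.7633  0.5198 -0.1908] 0.06161939629886938
```

View pics/f.png

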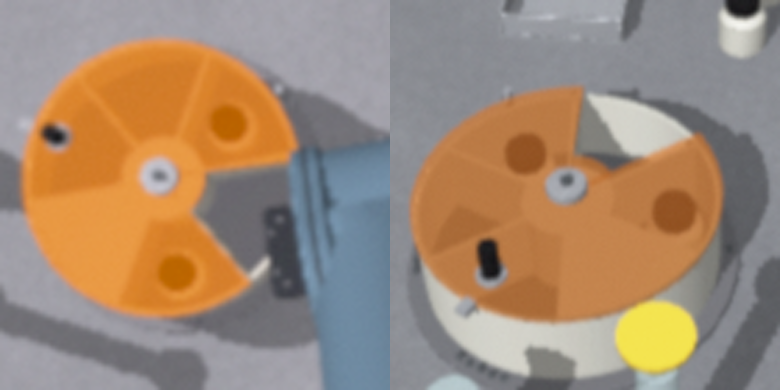

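Compartment 1 holds its jar (top crop (177,272)) and the opening is over compartment 2. Next jar.

{"fn": "arm_command", "kwargs": {
  "motion": [
    {"grip": 0.7,"dx": -0.0425,"dy": -0.0965,"dz": 0,"ax": 0,"ay": 0,"az": 0},
    {"grip": 0.7,"dx": -0.0425,"dy": -0.0965,"dz": 0,"ax": 0,"ay": 0,"az": 0},
    {"grip": 0.7,"dx": 0,"dy": 0,"dz": -0.09,"ax": 0,"ay": 0,"az": 0},
    {"grip": 0.7,"dx": 0,"dy": 0,"dz": -0.09,"ax": 0,"ay": 0,"az": 0},
    {"grip": 0.7,"dx": 0,"dy": 0,"dz": -0.093,"ax": 0,"ay": 0,"az": 0},
    {"grip": 0.7,"dx": 0,"dy": 0,"dz": 0,"ax": 0,"ay": 0,"az": 0},
    {"grip": 0.2,"dx": 0,"dy": 0,"dz": 0,"ax": 0,"ay": 0,"az": 0},
    {"grip": 0.2,"dx": 0,"dy": 0,"dz": 0,"ax": 0,"ay": 0,"az": 0},
    {"grip": 0.2,"dx": 0,"dy": 0,"dz": 0,"ax": 0,"ay": 0,"az": 0},
    {"grip": 0.2,"dx": 0,"dy": 0,"dz": 0,"ax": 0,"ay": 0,"az": 0},
    {"grip": 0.2,"dx": 0,"dy": 0,"dz": 0,"ax": 0,"ay": 0,"az": 0}
  ],
  "newtons": 20
}}

```text
t: 24.15
tool_pos: [0.4303, -0.1303, 0.0474]
eef_rot: [0.0, 0.999, 0.051, 0.001]
contact_force: [-0.4, 2.8, 9.4]
width: 0.0329
gripper_force: 19.9
```

{"fn": "arm_command", "kwargs": {
  "motion": [
    {"grip": 0.2,"dx": 0,"dy": 0,"dz": 0.05,"ax": 0,"ay": 0,"az": 0},
    {"grip": 0.2,"dx": 0,"dy": 0,"dz": 0.1,"ax": 0,"ay": 0,"az": 0},
    {"grip": 0.2,"dx": 0,"dy": 0,"dz": 0.1,"ax": 0,"ay": 0,"az": 0},
    {"grip": 0.2,"dx": 0,"dy": 0,"dz": 0.03,"ax": 0,"ay": 0,"az": 0},
    {"grip": 0.2,"dx": 0,"dy": 0,"dz": 0,"ax": 0,"ay": 0,"az": 0},
    {"grip": 0.2,"dx": 0,"dy": 0,"dz": 0,"ax": 0,"ay": 0,"az": 0},
    {"grip": 0.2,"dx": 0,"dy": 0,"dz": 0,"ax": 0,"ay": 0,"az": 0},
    {"grip": 0.2,"dx": 0,"dy": 0,"dz": 0,"ax": 0,"ay": 0,"az": 0}
  ]
}}

```text
t: 25.15
tool_pos: [0.4286, -0.1305, 0.1853]
eef_rot: [-0.0, 0.999, 0.051, -0.001]
contact_force: [0.0, -1.5, -3.1]
width: 0.0337
gripper_force: 19.8
```

{"fn": "arm_command", "kwargs": {
  "motion": [
    {"grip": 0.2,"dx": 0.0273,"dy": 0.0751,"dz": 0,"ax": 0,"ay": 0,"az": 0.226},
    {"grip": 0.2,"dx": 0.0273,"dy": 0.0751,"dz": 0,"ax": 0,"ay": 0,"az": 0.226},
    {"grip": 0.2,"dx": 0.0273,"dy": 0.0751,"dz": 0,"ax": 0,"ay": 0,"az": 0.226},
    {"grip": 0.2,"dx": 0.0273,"dy": 0.0751,"dz": 0,"ax": 0,"ay": 0,"az": 0.226},
    {"grip": 0.2,"dx": 0.0273,"dy": 0.0751,"dz": 0,"ax": 0,"ay": 0,"az": 0.226},
    {"grip": 0.2,"dx": 0.0273,"dy": 0.0751,"dz": 0,"ax": 0,"ay": 0,"az": 0.226},
    {"grip": 0.2,"dx": 0,"dy": 0,"dz": -0.06,"ax": 0,"ay": 0,"az": 0},
    {"grip": 0.2,"dx": 0,"dy": 0,"dz": 0,"ax": 0,"ay": 0,"az": 0},
    {"grip": 0.2,"dx": 0,"dy": 0,"dz": 0,"ax": 0,"ay": 0,"az": 0}
  ]
}}

```text
t: 26.28
tool_pos: [0.5111, 0.0941, 0.1565]
eef_rot: [0.0, 0.835, 0.551, -0.0]
contact_force: [-0.2, 0.5, -2.5]
width: 0.0335
gripper_force: 19.8
```

{"fn": "arm_command", "kwargs": {
  "motion": [
    {"grip": 0.2,"dx": 0,"dy": 0,"dz": -0.07,"ax": 0,"ay": 0,"az": 0},
    {"grip": 0.2,"dx": 0,"dy": 0,"dz": -0.06,"ax": 0,"ay": 0,"az": 0},
    {"grip": 0.2,"dx": 0,"dy": 0,"dz": -0.05,"ax": 0,"ay": 0,"az": 0},
    {"grip": 0.2,"dx": 0,"dy": 0,"dz": -0.02,"ax": 0,"ay": 0,"az": 0},
    {"grip": 0.2,"dx": 0,"dy": 0,"dz": 0,"ax": 0,"ay": 0,"az": 0},
    {"grip": 0.2,"dx": 0,"dy": 0,"dz": 0,"ax": 0,"ay": 0,"az": 0}
  ]
}}

```text
t: 27.02
tool_pos: [0.5119, 0.0947, 0.0573]
eef_rot: [0.0, 0.835, 0.551, 0.001]
contact_force: [0.5, 0.1, -1.3]
width: 0.0333
gripper_force: 19.8
```

{"fn": "arm_command", "kwargs": {
  "motion": [
    {"grip": 0.2,"dx": 0,"dy": 0,"dz": -0.005,"ax": 0,"ay": 0,"az": 0},
    {"grip": 0.2,"dx": 0,"dy": 0,"dz": 0,"ax": 0,"ay": 0,"az": 0},
    {"grip": 0.46,"dx": 0,"dy": 0,"dz": 0,"ax": 0,"ay": 0,"az": 0},
    {"grip": 0.46,"dx": 0,"dy": 0,"dz": 0,"ax": 0,"ay": 0,"az": 0},
    {"grip": 0.46,"dx": 0,"dy": 0,"dz": 0,"ax": 0,"ay": 0,"az": 0},
    {"grip": 0.46,"dx": 0,"dy": 0,"dz": 0.04,"ax": 0,"ay": 0,"az": 0},
    {"grip": 0.46,"dx": 0,"dy": 0,"dz": 0.1,"ax": 0,"ay": 0,"az": 0},
    {"grip": 0.46,"dx": 0,"dy": 0,"dz": 0.1,"ax": 0,"ay": 0,"az": 0}
  ]
}}

```text
t: 28.02
tool_pos: [0.5108, 0.0948, 0.1761]
eef_rot: [-0.0, 0.834, 0.551, 0.0]
contact_force: [1.0, 0.6, -0.1]
width: 0.0408
gripper_force: 0.0
```

{"fn": "arm_command", "kwargs": {
  "motion": [
    {"grip": 0.7,"dx": -0.016,"dy": -0.07,"dz": 0,"ax": 0,"ay": 0,"az": -0.226},
    {"grip": 0.7,"dx": -0.016,"dy": -0.07,"dz": 0,"ax": 0,"ay": 0,"az": -0.226},
    {"grip": 0.7,"dx": -0.016,"dy": -0.07,"dz": 0,"ax": 0,"ay": 0,"az": -0.226},
    {"grip": 0.7,"dx": -0.016,"dy": -0.07,"dz": 0,"ax": 0,"ay": 0,"az": -0.226},
    {"grip": 0.7,"dx": -0.016,"dy": -0.07,"dz": 0,"ax": 0,"ay": 0,"az": -0.226},
    {"grip": 0.7,"dx": -0.016,"dy": -0.07,"dz": 0,"ax": 0,"ay": 0,"az": -0.226},
    {"grip": 0.7,"dx": 0,"dy": 0,"dz": 0,"ax": 0,"ay": 0,"az": 0}
  ]
}}

```text
t: 28.9
tool_pos: [0.4625, -0.118, 0.1748]
eef_rot: [0.001, 0.999, 0.048, 0.0]
contact_force: [-0.6, -0.2, 0.4]
width: 0.0616
gripper_force: 0.0
```

```bash
python3 - <<'E'
from h import *
fs=rep()
a=cv2.resize(fs[0]['frame'][125:235,210:320],(390,390),interpolation=2)
b=cv2.resize(fs[1]['frame'][200:340,215:355],(390,390),interpolation=2)
cv2.imwrite('pics/g.png',np.hstack([a,b]))
E
```

```text
[ 0.6509 -0.2505  0.057 ] 0.47
[0.5103 0.0951 0.0608] 0.82
[ 0.4119 -0.3157  0.0523] 0.51
top cover_knob 0.56 [0.5783 0.2734 0.115 ] 70.9
top cover_opening 0.74 [0.5142 0.0988 0.0835] -111.6
side cover_knob 0.78 [0.583  0.2717 0.1144] 68.2
side cover_opening 0.7 [0.5174 0.1017 0.0836] -110.2
29.2 [ 0.4633 -0.1142  0.174 ] [-0.3244 -0.7003 -0.3287] 0.06154442097964015
```

View pics/g.png

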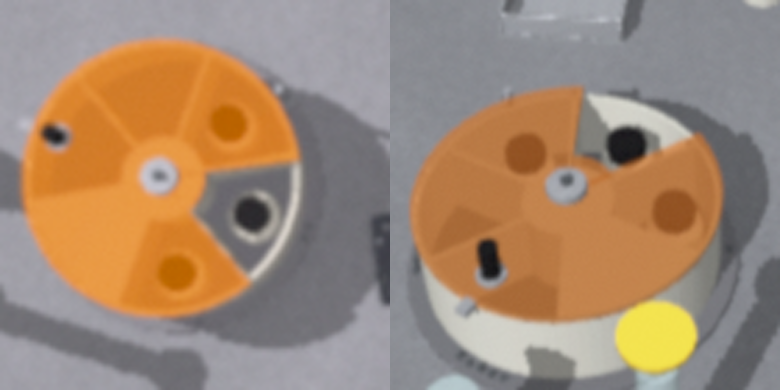

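Jar stands in compartment 2 (top crop (252,214)). Compartments 1–3 are taken, so a third filled jar would go to 4. Next is the jar at (0.412,-0.316).

{"fn": "arm_command", "kwargs": {
  "motion": [
    {"grip": 0.7,"dx": -0.0257,"dy": -0.1,"dz": 0,"ax": 0,"ay": 0,"az": 0},
    {"grip": 0.7,"dx": -0.0257,"dy": -0.1,"dz": 0,"ax": 0,"ay": 0,"az": 0},
    {"grip": 0.7,"dx": -0.0257,"dy": -0.1,"dz": 0,"ax": 0,"ay": 0,"az": 0},
    {"grip": 0.7,"dx": -0.0257,"dy": -0.1,"dz": 0,"ax": 0,"ay": 0,"az": 0},
    {"grip": 0.7,"dx": 0,"dy": 0,"dz": -0.09,"ax": 0,"ay": 0,"az": 0},
    {"grip": 0.7,"dx": 0,"dy": 0,"dz": -0.09,"ax": 0,"ay": 0,"az": 0},
    {"grip": 0.7,"dx": 0,"dy": 0,"dz": -0.077,"ax": 0,"ay": 0,"az": 0},
    {"grip": 0.2,"dx": 0,"dy": 0,"dz": 0,"ax": 0,"ay": 0,"az": 0},
    {"grip": 0.2,"dx": 0,"dy": 0,"dz": 0,"ax": 0,"ay": 0,"az": 0},
    {"grip": 0.2,"dx": 0,"dy": 0,"dz": 0,"ax": 0,"ay": 0,"az": 0},
    {"grip": 0.2,"dx": 0,"dy": 0,"dz": 0,"ax": 0,"ay": 0,"az": 0},
    {"grip": 0.2,"dx": 0,"dy": 0,"dz": 0,"ax": 0,"ay": 0,"az": 0}
  ]
}}

```text
t: 30.7
tool_pos: [0.4129, -0.3159, 0.0467]
eef_rot: [0.001, 0.999, 0.051, 0.001]
contact_force: [0.3, 0.5, 8.3]
width: 0.0331
gripper_force: 20.0
```

{"fn": "arm_command", "kwargs": {
  "motion": [
    {"grip": 0.2,"dx": 0,"dy": 0,"dz": 0.05,"ax": 0,"ay": 0,"az": 0},
    {"grip": 0.2,"dx": 0,"dy": 0,"dz": 0.1,"ax": 0,"ay": 0,"az": 0},
    {"grip": 0.2,"dx": 0,"dy": 0,"dz": 0.1,"ax": 0,"ay": 0,"az": 0},
    {"grip": 0.2,"dx": 0,"dy": 0,"dz": 0.03,"ax": 0,"ay": 0,"az": 0},
    {"grip": 0.2,"dx": 0,"dy": 0,"dz": 0,"ax": 0,"ay": 0,"az": 0},
    {"grip": 0.2,"dx": 0,"dy": 0,"dz": 0,"ax": 0,"ay": 0,"az": 0},
    {"grip": 0.2,"dx": 0,"dy": 0,"dz": 0,"ax": 0,"ay": 0,"az": 0},
    {"grip": 0.2,"dx": 0,"dy": 0,"dz": 0,"ax": 0,"ay": 0,"az": 0}
  ]
}}

```text
t: 31.7
tool_pos: [0.4112, -0.315, 0.1843]
eef_rot: [-0.001, 0.999, 0.051, -0.001]
contact_force: [0.2, -0.8, -0.7]
width: 0.0332
gripper_force: 20.0
```

{"fn": "arm_command", "kwargs": {
  "motion": [
    {"grip": 0.2,"dx": 0.088,"dy": 0.054,"dz": 0,"ax": 0,"ay": 0,"az": 0},
    {"grip": 0.2,"dx": 0.088,"dy": 0.054,"dz": 0,"ax": 0,"ay": 0,"az": 0},
    {"grip": 0.2,"dx": 0.088,"dy": 0.054,"dz": 0,"ax": 0,"ay": 0,"az": 0},
    {"grip": 0.2,"dx": 0.088,"dy": 0.054,"dz": 0,"ax": 0,"ay": 0,"az": 0},
    {"grip": 0.2,"dx": 0,"dy": 0,"dz": -0.1,"ax": 0,"ay": 0,"az": 0},
    {"grip": 0.2,"dx": 0,"dy": 0,"dz": -0.09,"ax": 0,"ay": 0,"az": 0},
    {"grip": 0.2,"dx": 0,"dy": 0,"dz": 0,"ax": 0,"ay": 0,"az": 0},
    {"grip": 0.2,"dx": 0,"dy": 0,"dz": 0,"ax": 0,"ay": 0,"az": 0},
    {"grip": 0.2,"dx": 0,"dy": 0,"dz": 0,"ax": 0,"ay": 0,"az": 0}
  ]
}}

```text
t: 32.83
tool_pos: [0.5891, -0.2079, 0.0924]
eef_rot: [0.001, 0.999, 0.051, 0.002]
contact_force: [-0.1, -1.1, 0.9]
width: 0.0335
gripper_force: 20.0
```

Empty. Now lower it, release, and retreat to a viewing pose.

{"fn": "arm_command", "kwargs": {
  "motion": [
    {"grip": 0.2,"dx": 0,"dy": 0,"dz": -0.05,"ax": 0,"ay": 0,"az": 0},
    {"grip": 0.2,"dx": 0,"dy": 0,"dz": -0.03,"ax": 0,"ay": 0,"az": 0},
    {"grip": 0.2,"dx": 0,"dy": 0,"dz": 0,"ax": 0,"ay": 0,"az": 0},
    {"grip": 0.5,"dx": 0,"dy": 0,"dz": 0,"ax": 0,"ay": 0,"az": 0},
    {"grip": 0.5,"dx": 0,"dy": 0,"dz": 0,"ax": 0,"ay": 0,"az": 0},
    {"grip": 0.5,"dx": 0,"dy": 0,"dz": 0,"ax": 0,"ay": 0,"az": 0},
    {"grip": 0.5,"dx": 0,"dy": 0,"dz": 0.04,"ax": 0,"ay": 0,"az": 0},
    {"grip": 0.7,"dx": 0,"dy": 0,"dz": 0.1,"ax": 0,"ay": 0,"az": 0},
    {"grip": 0.7,"dx": 0,"dy": 0,"dz": 0.1,"ax": 0,"ay": 0,"az": 0},
    {"grip": 0.7,"dx": -0.05,"dy": 0.1,"dz": 0,"ax": 0,"ay": 0,"az": 0},
    {"grip": 0.7,"dx": -0.05,"dy": 0.1,"dz": 0,"ax": 0,"ay": 0,"az": 0},
    {"grip": 0.7,"dx": -0.05,"dy": 0.1,"dz": 0,"ax": 0,"ay": 0,"az": 0}
  ]
}}

```text
t: 34.33
tool_pos: [0.5122, -0.0559, 0.1719]
eef_rot: [0.0, 0.999, 0.051, 0.001]
contact_force: [1.0, -0.6, 0.3]
width: 0.0618
gripper_force: 0.0
```

```bash
python3 -c "
from h import *
rep()"
```

```text
[ 0.6512 -0.2505  0.057 ] 0.47
[0.5102 0.095  0.061 ] 0.77
[ 0.415  -0.2127  0.0531] 0.45
top cover_knob 0.59 [0.581  0.2735 0.115 ] 69.6
top cover_opening 0.76 [0.5138 0.0972 0.0831] -111.5
side cover_knob 0.88 [0.5836 0.2721 0.115 ] 68.0
side cover_opening 0.66 [0.5182 0.1045 0.0851] -110.3
34.625 [ 0.5135 -0.0587  0.1711] [-0.5024 -0.4352  0.4282] 0.06167999305628785
```

{"fn": "arm_command", "kwargs": {
  "motion": [
    {"grip": 0.7,"dx": -0.0493,"dy": -0.077,"dz": 0,"ax": 0,"ay": 0,"az": 0},
    {"grip": 0.7,"dx": -0.0493,"dy": -0.077,"dz": 0,"ax": 0,"ay": 0,"az": 0},
    {"grip": 0.7,"dx": -0.0493,"dy": -0.077,"dz": 0,"ax": 0,"ay": 0,"az": 0},
    {"grip": 0.7,"dx": -0.0493,"dy": -0.077,"dz": 0,"ax": 0,"ay": 0,"az": 0},
    {"grip": 0.7,"dx": 0,"dy": 0,"dz": -0.09,"ax": 0,"ay": 0,"az": 0},
    {"grip": 0.7,"dx": 0,"dy": 0,"dz": -0.09,"ax": 0,"ay": 0,"az": 0},
    {"grip": 0.7,"dx": 0,"dy": 0,"dz": -0.07,"ax": 0,"ay": 0,"az": 0},
    {"grip": 0.2,"dx": 0,"dy": 0,"dz": 0,"ax": 0,"ay": 0,"az": 0},
    {"grip": 0.2,"dx": 0,"dy": 0,"dz": 0,"ax": 0,"ay": 0,"az": 0},
    {"grip": 0.2,"dx": 0,"dy": 0,"dz": 0,"ax": 0,"ay": 0,"az": 0},
    {"grip": 0.2,"dx": 0,"dy": 0,"dz": 0,"ax": 0,"ay": 0,"az": 0},
    {"grip": 0.2,"dx": 0,"dy": 0,"dz": 0,"ax": 0,"ay": 0,"az": 0}
  ]
}}

```text
t: 36.12
tool_pos: [0.4151, -0.2119, 0.0465]
eef_rot: [0.001, 0.999, 0.051, 0.001]
contact_force: [-0.7, 0.5, 7.8]
width: 0.0338
gripper_force: 20.0
```

{"fn": "arm_command", "kwargs": {
  "motion": [
    {"grip": 0.2,"dx": 0,"dy": 0,"dz": 0.05,"ax": 0,"ay": 0,"az": 0},
    {"grip": 0.2,"dx": 0,"dy": 0,"dz": 0.1,"ax": 0,"ay": 0,"az": 0},
    {"grip": 0.2,"dx": 0,"dy": 0,"dz": 0.1,"ax": 0,"ay": 0,"az": 0},
    {"grip": 0.2,"dx": 0,"dy": 0,"dz": 0.03,"ax": 0,"ay": 0,"az": 0},
    {"grip": 0.2,"dx": 0,"dy": 0,"dz": 0,"ax": 0,"ay": 0,"az": 0},
    {"grip": 0.2,"dx": 0,"dy": 0,"dz": 0,"ax": 0,"ay": 0,"az": 0},
    {"grip": 0.2,"dx": 0,"dy": 0,"dz": 0,"ax": 0,"ay": 0,"az": 0},
    {"grip": 0.2,"dx": 0,"dy": 0,"dz": 0,"ax": 0,"ay": 0,"az": 0}
  ]
}}

```text
t: 37.12
tool_pos: [0.4135, -0.2111, 0.1843]
eef_rot: [-0.001, 0.999, 0.051, -0.001]
contact_force: [0.2, 0.1, -3.3]
width: 0.0332
gripper_force: 20.0
```

Filled: that makes three, so the cover has to go to compartment 4. I'll set this jar down again first.

{"fn": "arm_command", "kwargs": {
  "motion": [
    {"grip": 0.2,"dx": 0,"dy": 0,"dz": -0.1,"ax": 0,"ay": 0,"az": 0},
    {"grip": 0.2,"dx": 0,"dy": 0,"dz": -0.1,"ax": 0,"ay": 0,"az": 0},
    {"grip": 0.2,"dx": 0,"dy": 0,"dz": -0.06,"ax": 0,"ay": 0,"az": 0},
    {"grip": 0.2,"dx": 0,"dy": 0,"dz": -0.016,"ax": 0,"ay": 0,"az": 0},
    {"grip": 0.2,"dx": 0,"dy": 0,"dz": 0,"ax": 0,"ay": 0,"az": 0},
    {"grip": 0.6,"dx": 0,"dy": 0,"dz": 0,"ax": 0,"ay": 0,"az": 0},
    {"grip": 0.6,"dx": 0,"dy": 0,"dz": 0,"ax": 0,"ay": 0,"az": 0},
    {"grip": 0.6,"dx": 0,"dy": 0,"dz": 0,"ax": 0,"ay": 0,"az": 0},
    {"grip": 0.6,"dx": 0,"dy": 0,"dz": 0.05,"ax": 0,"ay": 0,"az": 0},
    {"grip": 0.6,"dx": 0,"dy": 0,"dz": 0.11,"ax": 0,"ay": 0,"az": 0},
    {"grip": 0.6,"dx": 0,"dy": 0,"dz": 0.11,"ax": 0,"ay": 0,"az": 0}
  ]
}}

```text
t: 38.5
tool_pos: [0.4137, -0.2113, 0.1839]
eef_rot: [-0.0, 0.999, 0.051, -0.0]
contact_force: [0.4, -1.3, 0.2]
width: 0.0528
gripper_force: 0.0
```

{"fn": "arm_command", "kwargs": {
  "motion": [
    {"grip": 0.6,"dx": 0.0337,"dy": 0.0968,"dz": 0,"ax": 0,"ay": 0,"az": 0.2074},
    {"grip": 0.6,"dx": 0.0337,"dy": 0.0968,"dz": 0,"ax": 0,"ay": 0,"az": 0.2074},
    {"grip": 0.6,"dx": 0.0337,"dy": 0.0968,"dz": 0,"ax": 0,"ay": 0,"az": 0.2074},
    {"grip": 0.6,"dx": 0.0337,"dy": 0.0968,"dz": 0,"ax": 0,"ay": 0,"az": 0.2074},
    {"grip": 0.6,"dx": 0.0337,"dy": 0.0968,"dz": 0,"ax": 0,"ay": 0,"az": 0.2074},
    {"grip": 0.6,"dx": 0.0337,"dy": 0.0968,"dz": 0,"ax": 0,"ay": 0,"az": 0.2074},
    {"grip": 0.6,"dx": 0.0337,"dy": 0.0968,"dz": 0,"ax": 0,"ay": 0,"az": 0.2074},
    {"grip": 0.6,"dx": 0.0337,"dy": 0.0968,"dz": 0,"ax": 0,"ay": 0,"az": 0.2074},
    {"grip": 0.6,"dx": 0.0337,"dy": 0.0968,"dz": 0,"ax": 0,"ay": 0,"az": 0.2074},
    {"grip": 0.6,"dx": 0.0337,"dy": 0.0968,"dz": 0,"ax": 0,"ay": 0,"az": 0},
    {"grip": 0.6,"dx": 0,"dy": 0,"dz": 0,"ax": 0,"ay": 0,"az": 0}
  ]
}}

```text
t: 39.88
tool_pos: [0.5818, 0.2776, 0.1824]
eef_rot: [-0.001, 0.706, 0.708, 0.001]
contact_force: [0.4, 0.0, -0.0]
width: 0.0526
gripper_force: 0.0
```

```bash
python3 -c "
from h import *
rep()"
```

```text
[ 0.6511 -0.2505  0.0566] 0.5
[ 0.588  -0.2091  0.0563] 0.64
[0.5098 0.095  0.061 ] 0.86
[ 0.414  -0.2129  0.0526] 0.57
top cover_knob 0.65 [0.5849 0.2698 0.1153] 66.9
top cover_opening 0.95 [0.513  0.1009 0.0836] -113.0
side cover_knob 0.71 [ 0.6486 -0.2488  0.0063] -76.1
side cover_opening 0.9 [0.518  0.1009 0.0826] -109.6
40.175 [0.5828 0.2709 0.1823] [ 0.4213 -0.0688 -0.2458] 0.05309570643698583
```

{"fn": "arm_command", "kwargs": {
  "motion": [
    {"grip": 0.6,"dx": 0,"dy": -0.006,"dz": 0,"ax": 0,"ay": 0,"az": 0},
    {"grip": 0.6,"dx": 0,"dy": 0,"dz": -0.09,"ax": 0,"ay": 0,"az": 0},
    {"grip": 0.6,"dx": 0,"dy": 0,"dz": -0.09,"ax": 0,"ay": 0,"az": 0},
    {"grip": 0,"dx": 0,"dy": 0,"dz": 0,"ax": 0,"ay": 0,"az": 0},
    {"grip": 0,"dx": 0,"dy": 0,"dz": 0,"ax": 0,"ay": 0,"az": 0},
    {"grip": 0,"dx": 0,"dy": 0,"dz": 0,"ax": 0,"ay": 0,"az": 0},
    {"grip": 0,"dx": 0,"dy": 0,"dz": 0,"ax": 0,"ay": 0,"az": 0},
    {"grip": 0,"dx": 0,"dy": 0,"dz": 0,"ax": 0,"ay": 0,"az": 0},
    {"grip": 0,"dx": 0,"dy": 0,"dz": 0,"ax": 0,"ay": 0,"az": 0}
  ],
  "newtons": 15
}}

```text
t: 41.3
tool_pos: [0.5833, 0.27, 0.0937]
eef_rot: [0.0, 0.708, 0.706, 0.001]
contact_force: [-0.9, -1.1, 6.8]
width: 0.0155
gripper_force: 15.0
```

```bash
python3 - <<'E'
from h import *
s=arm.observe();p=s['tool_pos'];print(p,s['width'],np.degrees(np.arctan2(p[1]-.174,p[0]-.544)),np.hypot(p[1]-.174,p[0]-.544))
a=np.radians(np.linspace(67.3,186,13));P=np.c_[np.cos(a),np.sin(a)]*.2
print(np.diff(P,axis=0).round(4).tolist())
E
```

```text
[0.58329165 0.27004923 0.09374094] 0.015464620408093774 67.7515981705091 0.10377518069122317
[[-0.0328, 0.0105], [-0.0342, 0.0047], [-0.0345, -0.0012], [-0.0337, -0.0071], [-0.032, -0.0128], [-0.0293, -0.0181], [-0.0258, -0.0229], [-0.0215, -0.027], [-0.0165, -0.0303], [-0.0111, -0.0327], [-0.0053, -0.0341], [0.0006, -0.0345]]
```

{"fn": "arm_command", "kwargs": {
  "motion": [
    {"grip": 0,"dx": -0.0328,"dy": 0.0105,"dz": 0,"ax": 0,"ay": 0,"az": 0},
    {"grip": 0,"dx": -0.0342,"dy": 0.0047,"dz": 0,"ax": 0,"ay": 0,"az": 0},
    {"grip": 0,"dx": -0.0345,"dy": -0.0012,"dz": 0,"ax": 0,"ay": 0,"az": 0},
    {"grip": 0,"dx": -0.0337,"dy": -0.0071,"dz": 0,"ax": 0,"ay": 0,"az": 0},
    {"grip": 0,"dx": -0.032,"dy": -0.0128,"dz": 0,"ax": 0,"ay": 0,"az": 0},
    {"grip": 0,"dx": -0.0293,"dy": -0.0181,"dz": 0,"ax": 0,"ay": 0,"az": 0},
    {"grip": 0,"dx": -0.0258,"dy": -0.0229,"dz": 0,"ax": 0,"ay": 0,"az": 0},
    {"grip": 0,"dx": -0.0215,"dy": -0.027,"dz": 0,"ax": 0,"ay": 0,"az": 0},
    {"grip": 0,"dx": -0.0165,"dy": -0.0303,"dz": 0,"ax": 0,"ay": 0,"az": 0},
    {"grip": 0,"dx": -0.0111,"dy": -0.0327,"dz": 0,"ax": 0,"ay": 0,"az": 0},
    {"grip": 0,"dx": -0.0053,"dy": -0.0341,"dz": 0,"ax": 0,"ay": 0,"az": 0},
    {"grip": 0,"dx": 0.0006,"dy": -0.0345,"dz": 0,"ax": 0,"ay": 0,"az": 0}
  ]
}}

```text
t: 42.8
tool_pos: [0.4444, 0.1684, 0.0936]
eef_rot: [-0.0, 0.707, 0.707, 0.001]
contact_force: [-2.1, 3.1, 12.2]
width: 0.0156
gripper_force: 15.0
```

{"fn": "arm_command", "kwargs": {
  "motion": [
    {"grip": 0,"dx": 0,"dy": 0,"dz": 0,"ax": 0,"ay": 0,"az": 0},
    {"grip": 0,"dx": 0,"dy": 0,"dz": 0,"ax": 0,"ay": 0,"az": 0}
  ]
}}

```text
t: 43.05
tool_pos: [0.4445, 0.1662, 0.0934]
eef_rot: [0.001, 0.708, 0.706, -0.0]
contact_force: [-3.4, -2.1, 16.4]
width: 0.0151
gripper_force: 15.0
```

```bash
python3 -c "
from h import *
rep()"
```

```text
[ 0.6509 -0.2505  0.0569] 0.55
[ 0.5879 -0.2091  0.0562] 0.62
[ 0.414  -0.2132  0.0523] 0.43
top cover_knob 0.64 [0.4421 0.1705 0.1147] -178.0
side cover_knob 0.97 [0.4444 0.1728 0.1152] -179.3
side cover_opening 0.69 [0.6019 0.1133 0.0084] -46.4
43.35 [0.4445 0.1664 0.0934] [-2.7505 -1.3024 16.2579] 0.015295372311757132
```

{"fn": "arm_command", "kwargs": {
  "motion": [
    {"grip": 0,"dx": 0,"dy": -0.009,"dz": 0,"ax": 0,"ay": 0,"az": 0},
    {"grip": 0,"dx": 0,"dy": 0,"dz": 0,"ax": 0,"ay": 0,"az": 0},
    {"grip": 0.6,"dx": 0,"dy": 0,"dz": 0,"ax": 0,"ay": 0,"az": 0},
    {"grip": 0.6,"dx": 0,"dy": 0,"dz": 0,"ax": 0,"ay": 0,"az": 0},
    {"grip": 0.6,"dx": 0,"dy": 0,"dz": 0.08,"ax": 0,"ay": 0,"az": 0},
    {"grip": 0.6,"dx": 0,"dy": 0,"dz": 0.1,"ax": 0,"ay": 0,"az": 0},
    {"grip": 0.6,"dx": 0,"dy": -0.1,"dz": 0,"ax": 0,"ay": 0,"az": -0.2074},
    {"grip": 0.6,"dx": 0,"dy": -0.1,"dz": 0,"ax": 0,"ay": 0,"az": -0.2074},
    {"grip": 0.6,"dx": 0,"dy": -0.1,"dz": 0,"ax": 0,"ay": 0,"az": -0.2074},
    {"grip": 0.7,"dx": 0,"dy": -0.1,"dz": 0,"ax": 0,"ay": 0,"az": -0.2074},
    {"grip": 0.7,"dx": 0,"dy": -0.05,"dz": 0,"ax": 0,"ay": 0,"az": -0.2074},
    {"grip": 0.7,"dx": 0,"dy": 0,"dz": 0,"ax": 0,"ay": 0,"az": -0.2074}
  ]
}}

```text
t: 44.85
tool_pos: [0.4437, -0.0654, 0.1819]
eef_rot: [0.0, 0.958, 0.286, -0.001]
contact_force: [-0.0, 0.9, -0.9]
width: 0.0616
gripper_force: 0.0
```

```bash
python3 - <<'E'
from h import *
fs=rep()
a=cv2.resize(fs[0]['frame'][125:235,210:320],(390,390),interpolation=2)
b=cv2.resize(fs[1]['frame'][200:340,215:355],(390,390),interpolation=2)
cv2.imwrite('pics/i.png',np.hstack([a,b]))
E
```

```text
[ 0.6509 -0.2506  0.0569] 0.51
[ 0.5879 -0.2091  0.0562] 0.62
top cover_knob 0.89 [0.4439 0.1692 0.1147] -177.3
top cover_opening 0.76 [0.6242 0.1767 0.0861] 2.0
side cover_knob 0.73 [0.4452 0.1674 0.1184] -176.2
side cover_opening 0.69 [0.6257 0.184  0.0833] 7.0
45.15 [ 0.4443 -0.0622  0.1821] [ 0.8504 -0.2443  0.0475] 0.061535311093728944
```

View pics/i.png

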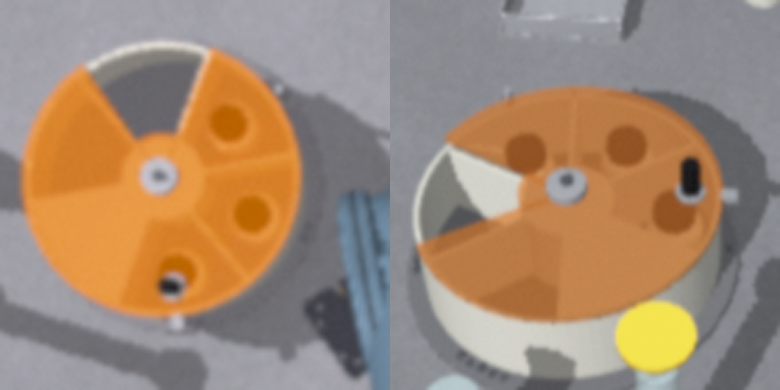

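The opening is over compartment 4 and jars show in compartments 1–3. Fetching the last filled jar.

{"fn": "arm_command", "kwargs": {
  "motion": [
    {"grip": 0.7,"dx": -0.02,"dy": -0.1,"dz": 0,"ax": 0,"ay": 0,"az": -0.2},
    {"grip": 0.7,"dx": -0.02,"dy": -0.1,"dz": 0,"ax": 0,"ay": 0,"az": -0.2},
    {"grip": 0.7,"dx": -0.02,"dy": -0.1,"dz": 0,"ax": 0,"ay": 0,"az": -0.2},
    {"grip": 0.7,"dx": 0,"dy": 0,"dz": -0.09,"ax": 0,"ay": 0,"az": 0},
    {"grip": 0.7,"dx": 0,"dy": 0,"dz": -0.09,"ax": 0,"ay": 0,"az": 0},
    {"grip": 0.7,"dx": 0,"dy": 0,"dz": -0.092,"ax": 0,"ay": 0,"az": 0},
    {"grip": 0.7,"dx": 0,"dy": 0,"dz": 0,"ax": 0,"ay": 0,"az": 0},
    {"grip": 0.2,"dx": 0,"dy": 0,"dz": 0,"ax": 0,"ay": 0,"az": 0},
    {"grip": 0.2,"dx": 0,"dy": 0,"dz": 0,"ax": 0,"ay": 0,"az": 0},
    {"grip": 0.2,"dx": 0,"dy": 0,"dz": 0,"ax": 0,"ay": 0,"az": 0},
    {"grip": 0.2,"dx": 0,"dy": 0,"dz": 0,"ax": 0,"ay": 0,"az": 0},
    {"grip": 0.2,"dx": 0,"dy": 0,"dz": 0,"ax": 0,"ay": 0,"az": 0}
  ],
  "newtons": 20
}}

```text
t: 46.65
tool_pos: [0.4155, -0.2126, 0.0474]
eef_rot: [0.0, 0.998, 0.06, 0.001]
contact_force: [-0.2, 1.7, 8.7]
width: 0.0337
gripper_force: 20.0
```

{"fn": "arm_command", "kwargs": {
  "motion": [
    {"grip": 0.2,"dx": 0,"dy": 0,"dz": 0.05,"ax": 0,"ay": 0,"az": 0},
    {"grip": 0.2,"dx": 0,"dy": 0,"dz": 0.1,"ax": 0,"ay": 0,"az": 0},
    {"grip": 0.2,"dx": 0,"dy": 0,"dz": 0.1,"ax": 0,"ay": 0,"az": 0},
    {"grip": 0.2,"dx": 0,"dy": 0,"dz": 0.07,"ax": 0,"ay": 0,"az": 0},
    {"grip": 0.2,"dx": 0,"dy": 0,"dz": 0,"ax": 0,"ay": 0,"az": 0},
    {"grip": 0.2,"dx": 0,"dy": 0,"dz": 0,"ax": 0,"ay": 0,"az": 0},
    {"grip": 0.2,"dx": 0,"dy": 0,"dz": 0,"ax": 0,"ay": 0,"az": 0}
  ]
}}

```text
t: 47.52
tool_pos: [0.4133, -0.2122, 0.2047]
eef_rot: [-0.001, 0.998, 0.06, -0.001]
contact_force: [-0.0, 0.9, -3.8]
width: 0.0334
gripper_force: 19.9
```

{"fn": "arm_command", "kwargs": {
  "motion": [
    {"grip": 0.2,"dx": 0.0481,"dy": 0.0875,"dz": 0,"ax": 0,"ay": 0,"az": 0},
    {"grip": 0.2,"dx": 0.0481,"dy": 0.0875,"dz": 0,"ax": 0,"ay": 0,"az": 0},
    {"grip": 0.2,"dx": 0.0481,"dy": 0.0875,"dz": 0,"ax": 0,"ay": 0,"az": 0},
    {"grip": 0.2,"dx": 0.0481,"dy": 0.0875,"dz": 0,"ax": 0,"ay": 0,"az": 0},
    {"grip": 0.2,"dx": 0.0481,"dy": 0.0875,"dz": 0,"ax": 0,"ay": 0,"az": 0},
    {"grip": 0.2,"dx": 0.0481,"dy": 0.0875,"dz": 0,"ax": 0,"ay": 0,"az": 0},
    {"grip": 0.2,"dx": 0.0481,"dy": 0.0875,"dz": 0,"ax": 0,"ay": 0,"az": 0},
    {"grip": 0.2,"dx": 0.0481,"dy": 0.0875,"dz": 0,"ax": 0,"ay": 0,"az": 0},
    {"grip": 0.2,"dx": 0.0481,"dy": 0.0875,"dz": 0,"ax": 0,"ay": 0,"az": 0},
    {"grip": 0.2,"dx": 0,"dy": 0,"dz": -0.1,"ax": 0,"ay": 0,"az": 0},
    {"grip": 0.2,"dx": 0,"dy": 0,"dz": 0,"ax": 0,"ay": 0,"az": 0},
    {"grip": 0.2,"dx": 0,"dy": 0,"dz": 0,"ax": 0,"ay": 0,"az": 0}
  ]
}}

```text
t: 49.02
tool_pos: [0.631, 0.1804, 0.1564]
eef_rot: [0.0, 0.998, 0.059, -0.0]
contact_force: [-0.9, 0.0, -2.3]
width: 0.0331
gripper_force: 20.0
```

{"fn": "arm_command", "kwargs": {
  "motion": [
    {"grip": 0.2,"dx": 0,"dy": 0.002,"dz": -0.07,"ax": 0,"ay": 0,"az": 0},
    {"grip": 0.2,"dx": 0,"dy": 0,"dz": -0.06,"ax": 0,"ay": 0,"az": 0},
    {"grip": 0.2,"dx": 0,"dy": 0,"dz": -0.05,"ax": 0,"ay": 0,"az": 0},
    {"grip": 0.2,"dx": 0,"dy": 0,"dz": -0.02,"ax": 0,"ay": 0,"az": 0},
    {"grip": 0.2,"dx": 0,"dy": 0,"dz": 0,"ax": 0,"ay": 0,"az": 0},
    {"grip": 0.2,"dx": 0,"dy": 0,"dz": 0,"ax": 0,"ay": 0,"az": 0}
  ]
}}

```text
t: 49.78
tool_pos: [0.632, 0.1824, 0.0579]
eef_rot: [-0.0, 0.998, 0.06, 0.001]
contact_force: [0.4, 0.3, -2.8]
width: 0.0331
gripper_force: 20.0
```

{"fn": "arm_command", "kwargs": {
  "motion": [
    {"grip": 0.2,"dx": 0,"dy": 0,"dz": -0.006,"ax": 0,"ay": 0,"az": 0},
    {"grip": 0.2,"dx": 0,"dy": 0,"dz": 0,"ax": 0,"ay": 0,"az": 0},
    {"grip": 0.46,"dx": 0,"dy": 0,"dz": 0,"ax": 0,"ay": 0,"az": 0},
    {"grip": 0.46,"dx": 0,"dy": 0,"dz": 0,"ax": 0,"ay": 0,"az": 0},
    {"grip": 0.46,"dx": 0,"dy": 0,"dz": 0,"ax": 0,"ay": 0,"az": 0},
    {"grip": 0.46,"dx": 0,"dy": 0,"dz": 0.04,"ax": 0,"ay": 0,"az": 0},
    {"grip": 0.46,"dx": 0,"dy": 0,"dz": 0.1,"ax": 0,"ay": 0,"az": 0},
    {"grip": 0.46,"dx": 0,"dy": 0,"dz": 0.1,"ax": 0,"ay": 0,"az": 0}
  ]
}}

```text
t: 50.78
tool_pos: [0.6308, 0.1822, 0.1758]
eef_rot: [-0.0, 0.998, 0.06, 0.0]
contact_force: [0.1, 0.2, -0.2]
width: 0.0405
gripper_force: 0.0
```

{"fn": "arm_command", "kwargs": {
  "motion": [
    {"grip": 0.6,"dx": -0.0415,"dy": -0.003,"dz": 0,"ax": 0,"ay": 0,"az": 0.2074},
    {"grip": 0.6,"dx": -0.0415,"dy": -0.003,"dz": 0,"ax": 0,"ay": 0,"az": 0.2074},
    {"grip": 0.6,"dx": -0.0415,"dy": -0.003,"dz": 0,"ax": 0,"ay": 0,"az": 0.2074},
    {"grip": 0.6,"dx": -0.0415,"dy": -0.003,"dz": 0,"ax": 0,"ay": 0,"az": 0.2074},
    {"grip": 0.6,"dx": -0.0415,"dy": -0.003,"dz": 0,"ax": 0,"ay": 0,"az": 0.2074},
    {"grip": 0.6,"dx": -0.0415,"dy": -0.003,"dz": 0,"ax": 0,"ay": 0,"az": 0.2074},
    {"grip": 0.6,"dx": -0.0415,"dy": -0.003,"dz": 0,"ax": 0,"ay": 0,"az": 0.2074},
    {"grip": 0.6,"dx": -0.0415,"dy": -0.003,"dz": 0,"ax": 0,"ay": 0,"az": 0.2074},
    {"grip": 0.6,"dx": -0.0415,"dy": -0.003,"dz": 0,"ax": 0,"ay": 0,"az": 0.2074},
    {"grip": 0.6,"dx": 0,"dy": 0,"dz": 0,"ax": 0,"ay": 0,"az": 0}
  ]
}}

```text
t: 52.02
tool_pos: [0.4436, 0.1683, 0.1741]
eef_rot: [0.001, 0.702, 0.712, -0.0]
contact_force: [0.9, -0.6, -0.3]
width: 0.0529
gripper_force: 0.0
```

```bash
python3 - <<'E'
from h import *
fs=rep()
a=cv2.resize(fs[0]['frame'][125:235,210:320],(390,390),interpolation=2)
b=cv2.resize(fs[1]['frame'][200:340,215:355],(390,390),interpolation=2)
cv2.imwrite('pics/j.png',np.hstack([a,b]))
E
```

```text
[ 0.6511 -0.2505  0.0569] 0.51
[0.631  0.183  0.0615] 0.73
[ 0.588  -0.2091  0.0564] 0.65
top cover_knob 0.62 [ 0.5438  0.1727 -0.0002] -99.4
top cover_opening 0.95 [0.6227 0.1781 0.0837] 3.0
side cover_knob 0.69 [0.4467 0.166  0.116 ] -175.3
side cover_opening 0.94 [0.6289 0.1824 0.0843] 5.6
52.325 [0.4449 0.1687 0.1734] [-0.0427 -0.3557  0.2056] 0.05289231670729616
```

View pics/j.png

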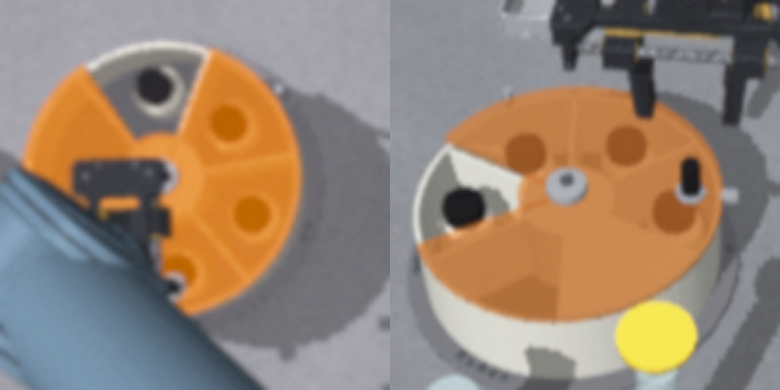

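{"fn": "arm_command", "kwargs": {
  "motion": [
    {"grip": 0.6,"dx": 0,"dy": -0.003,"dz": -0.08,"ax": 0,"ay": 0,"az": 0},
    {"grip": 0.6,"dx": 0,"dy": 0,"dz": -0.08,"ax": 0,"ay": 0,"az": 0},
    {"grip": 0,"dx": 0,"dy": 0,"dz": 0,"ax": 0,"ay": 0,"az": 0},
    {"grip": 0,"dx": 0,"dy": 0,"dz": 0,"ax": 0,"ay": 0,"az": 0},
    {"grip": 0,"dx": 0,"dy": 0,"dz": 0,"ax": 0,"ay": 0,"az": 0},
    {"grip": 0,"dx": 0,"dy": 0,"dz": 0,"ax": 0,"ay": 0,"az": 0},
    {"grip": 0,"dx": 0,"dy": 0,"dz": 0,"ax": 0,"ay": 0,"az": 0},
    {"grip": 0,"dx": 0,"dy": 0,"dz": 0,"ax": 0,"ay": 0,"az": 0}
  ],
  "newtons": 15
}}

```text
t: 53.32
tool_pos: [0.4447, 0.1673, 0.0942]
eef_rot: [0.001, 0.702, 0.712, 0.001]
contact_force: [-1.4, -0.4, 8.0]
width: 0.0154
gripper_force: 15.0
```

```bash
python3 - <<'E'
from h import *
s=arm.observe();p=s['tool_pos'];print(p,s['width'],np.degrees(np.arctan2(p[1]-.174,p[0]-.544)),np.hypot(p[1]-.174,p[0]-.544))
for lo,hi,n in((184.5,66,12),(66,-48,12)):
    a=np.radians(np.linspace(lo,hi,n+1));P=np.c_[np.cos(a),np.sin(a)]*.2
    print(np.diff(P,axis=0).round(4).tolist())
E
```

```text
[0.44471742 0.16732848 0.0941764 ] 0.015424216031582581 -176.15565784022655 0.09950647705168923
[[0.0003, 0.0344], [0.0062, 0.0339], [0.0119, 0.0323], [0.0172, 0.0298], [0.0221, 0.0264], [0.0263, 0.0222], [0.0297, 0.0174], [0.0323, 0.012], [0.0338, 0.0063], [0.0344, 0.0004], [0.034, -0.0055], [0.0325, -0.0112]]
[[0.029, -0.0159], [0.026, -0.0205], [0.0223, -0.0245], [0.0179, -0.0279], [0.0131, -0.0304], [0.0079, -0.0322], [0.0025, -0.033], [-0.003, -0.033], [-0.0084, -0.032], [-0.0136, -0.0302], [-0.0184, -0.0275], [-0.0227, -0.0241]]
```

{"fn": "arm_command", "kwargs": {
  "motion": [
    {"grip": 0,"dx": 0.0003,"dy": 0.0344,"dz": 0,"ax": 0,"ay": 0,"az": 0},
    {"grip": 0,"dx": 0.0062,"dy": 0.0339,"dz": 0,"ax": 0,"ay": 0,"az": 0},
    {"grip": 0,"dx": 0.0119,"dy": 0.0323,"dz": 0,"ax": 0,"ay": 0,"az": 0},
    {"grip": 0,"dx": 0.0172,"dy": 0.0298,"dz": 0,"ax": 0,"ay": 0,"az": 0},
    {"grip": 0,"dx": 0.0221,"dy": 0.0264,"dz": 0,"ax": 0,"ay": 0,"az": 0},
    {"grip": 0,"dx": 0.0263,"dy": 0.0222,"dz": 0,"ax": 0,"ay": 0,"az": 0},
    {"grip": 0,"dx": 0.0297,"dy": 0.0174,"dz": 0,"ax": 0,"ay": 0,"az": 0},
    {"grip": 0,"dx": 0.0323,"dy": 0.012,"dz": 0,"ax": 0,"ay": 0,"az": 0},
    {"grip": 0,"dx": 0.0338,"dy": 0.0063,"dz": 0,"ax": 0,"ay": 0,"az": 0},
    {"grip": 0,"dx": 0.0344,"dy": 0.0004,"dz": 0,"ax": 0,"ay": 0,"az": 0},
    {"grip": 0,"dx": 0.034,"dy": -0.0055,"dz": 0,"ax": 0,"ay": 0,"az": 0},
    {"grip": 0,"dx": 0.0325,"dy": -0.0112,"dz": 0,"ax": 0,"ay": 0,"az": 0}
  ]
}}

```text
t: 54.82
tool_pos: [0.5845, 0.2815, 0.0955]
eef_rot: [-0.007, 0.699, 0.715, 0.011]
contact_force: [8.6, 31.2, -17.3]
width: 0.0066
gripper_force: 21.1
```

{"fn": "arm_command", "kwargs": {
  "motion": [
    {"grip": 0,"dx": 0.029,"dy": -0.0159,"dz": 0,"ax": 0,"ay": 0,"az": 0},
    {"grip": 0,"dx": 0.026,"dy": -0.0205,"dz": 0,"ax": 0,"ay": 0,"az": 0},
    {"grip": 0,"dx": 0.0223,"dy": -0.0245,"dz": 0,"ax": 0,"ay": 0,"az": 0},
    {"grip": 0,"dx": 0.0179,"dy": -0.0279,"dz": 0,"ax": 0,"ay": 0,"az": 0},
    {"grip": 0,"dx": 0.0131,"dy": -0.0304,"dz": 0,"ax": 0,"ay": 0,"az": 0},
    {"grip": 0,"dx": 0.0079,"dy": -0.0322,"dz": 0,"ax": 0,"ay": 0,"az": 0},
    {"grip": 0,"dx": 0.0025,"dy": -0.033,"dz": 0,"ax": 0,"ay": 0,"az": 0},
    {"grip": 0,"dx": -0.003,"dy": -0.033,"dz": 0,"ax": 0,"ay": 0,"az": 0},
    {"grip": 0,"dx": -0.0084,"dy": -0.032,"dz": 0,"ax": 0,"ay": 0,"az": 0},
    {"grip": 0,"dx": -0.0136,"dy": -0.0302,"dz": 0,"ax": 0,"ay": 0,"az": 0},
    {"grip": 0,"dx": -0.0184,"dy": -0.0275,"dz": 0,"ax": 0,"ay": 0,"az": 0},
    {"grip": 0,"dx": -0.0227,"dy": -0.0241,"dz": 0,"ax": 0,"ay": 0,"az": 0}
  ]
}}

```text
t: 56.32
tool_pos: [0.6107, 0.1132, 0.0942]
eef_rot: [-0.005, 0.699, 0.715, 0.01]
contact_force: [16.8, 45.0, -19.4]
width: 0.0004
gripper_force: 22.4
```

{"fn": "arm_command", "kwargs": {
  "motion": [
    {"grip": 0,"dx": 0,"dy": 0,"dz": 0,"ax": 0,"ay": 0,"az": 0},
    {"grip": 0,"dx": 0,"dy": 0,"dz": 0,"ax": 0,"ay": 0,"az": 0}
  ]
}}

```text
t: 56.58
tool_pos: [0.6102, 0.1135, 0.0943]
eef_rot: [-0.005, 0.699, 0.715, 0.008]
contact_force: [3.2, 29.3, -7.8]
width: 0.0003
gripper_force: 15.4
```

```bash
python3 - <<'E'
from h import *
fs=rep()
a=cv2.resize(fs[0]['frame'][125:235,210:320],(390,390),interpolation=2)
b=cv2.resize(fs[1]['frame'][200:340,215:355],(390,390),interpolation=2)
cv2.imwrite('pics/k.png',np.hstack([a,b]))
E
```

```text
[ 0.6511 -0.2505  0.0568] 0.44
[ 0.5879 -0.2091  0.0562] 0.62
top cover_knob 0.61 [ 0.5413  0.1703 -0.0016] -126.0
top cover_opening 0.83 [0.4948 0.2325 0.0871] 130.1
side cover_knob 0.72 [0.6086 0.0998 0.1141] -48.9
side cover_opening 0.7 [0.6058 0.1004 0.1136] -50.0
56.875 [0.6102 0.1134 0.0943] [ 1.9538 27.8658 -7.7423] 0.0004886879998312221
```

View pics/k.png

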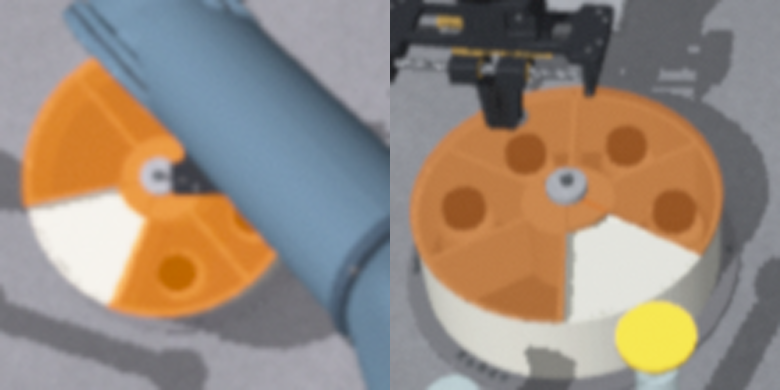

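The opening now shows the white blank (top crop (90,245)), and the shut fingers are pressing the knob against the stop. Backing off and going up.

{"fn": "arm_command", "kwargs": {
  "motion": [
    {"grip": 0,"dx": 0,"dy": 0.02,"dz": 0,"ax": 0,"ay": 0,"az": 0},
    {"grip": 0,"dx": 0,"dy": 0.01,"dz": 0,"ax": 0,"ay": 0,"az": 0},
    {"grip": 0,"dx": 0,"dy": 0,"dz": 0.08,"ax": 0,"ay": 0,"az": 0},
    {"grip": 0,"dx": 0,"dy": 0,"dz": 0.1,"ax": 0,"ay": 0,"az": 0},
    {"grip": 0,"dx": 0,"dy": 0,"dz": 0.1,"ax": 0,"ay": 0,"az": 0},
    {"grip": 0,"dx": -0.08,"dy": -0.09,"dz": 0.02,"ax": 0,"ay": 0,"az": 0},
    {"grip": 0,"dx": -0.08,"dy": -0.09,"dz": 0,"ax": 0,"ay": 0,"az": 0},
    {"grip": 0,"dx": -0.08,"dy": -0.09,"dz": 0,"ax": 0,"ay": 0,"az": 0},
    {"grip": 0,"dx": -0.06,"dy": -0.1,"dz": 0,"ax": 0,"ay": 0,"az": 0},
    {"grip": 0,"dx": 0,"dy": -0.1,"dz": 0,"ax": 0,"ay": 0,"az": 0},
    {"grip": 0,"dx": 0,"dy": -0.1,"dz": 0,"ax": 0,"ay": 0,"az": 0},
    {"grip": 0,"dx": 0,"dy": -0.1,"dz": 0,"ax": 0,"ay": 0,"az": 0}
  ]
}}

```text
t: 58.38
tool_pos: [0.4591, -0.2229, 0.2431]
eef_rot: [0.0, 0.703, 0.711, -0.001]
contact_force: [1.2, 0.4, 0.3]
width: 0.0007
gripper_force: 0.0
```

```bash
python3 - <<'E'
from h import *
fs=rep()
for c,f in zip(('top','side'),fs):
  for q in('flask','cylinder','wash_bottle'):
    for r in arm.pinpoint(c,q)[:1]: print(c,q,r['confidence'],w(f,r['point']))
a=cv2.resize(fs[0]['frame'][120:240,190:450],(780,360),interpolation=2)[:,:]
b=cv2.resize(fs[1]['frame'][140:345,215:355],(164,240),interpolation=2)
c=np.zeros((600,780,3),np.uint8);c[:360]=a;c[360:,:164]=b
b=cv2.resize(fs[1]['frame'][200:320,200:360],(320,240),interpolation=2);c[360:,180:500]=b
cv2.imwrite('pics/l.png',c)
E
```

```text
[ 0.6509 -0.2506  0.0569] 0.51
[ 0.5878 -0.2112  0.0547] 0.84
top cover_knob 0.85 [0.6044 0.1024 0.1135] -49.9
top cover_opening 0.72 [0.4921 0.2334 0.0825] 131.2
side cover_knob 0.75 [0.607  0.0992 0.1168] -49.9
side cover_opening 0.8 [0.4994 0.2379 0.0836] 124.9
58.675 [ 0.4602 -0.2188  0.2431] [-0.0178  0.2887  0.039 ] 0.0004194749940269237
top flask 0.96 [0.5709 0.3999 0.0023]
top cylinder 0.77 [0.4351 0.3856 0.0002]
top wash_bottle 0.79 [ 0.5681 -0.4054 -0.0007]
side flask 0.7 [0.5743 0.3969 0.0007]
side cylinder 0.58 [ 0.4433  0.3846 -0.0039]
side wash_bottle 0.97 [ 0.5782 -0.4017 -0.0037]
```

View pics/l.png

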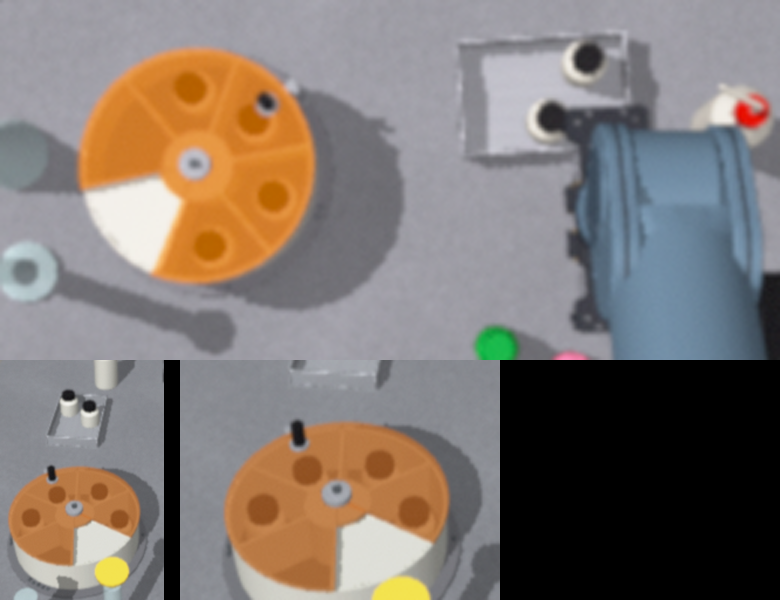

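All four jars are in compartments 1–4 (orange spots at (210,245), (273,195), (253,120), (190,88)) and two in the tray ((585,60), (548,118)). The cover reads 2–4° short of nominal, so I'll give one squarely tangential push to be sure of the stop.

{"fn": "arm_command", "kwargs": {
  "motion": [
    {"grip": 0,"dx": 0.0486,"dy": 0.0954,"dz": 0,"ax": 0,"ay": 0,"az": -0.2267},
    {"grip": 0,"dx": 0.0486,"dy": 0.0954,"dz": 0,"ax": 0,"ay": 0,"az": -0.2267},
    {"grip": 0,"dx": 0.0486,"dy": 0.0954,"dz": 0,"ax": 0,"ay": 0,"az": -0.2267},
    {"grip": 0,"dx": 0.0486,"dy": 0.0954,"dz": 0,"ax": 0,"ay": 0,"az": -0.2267},
    {"grip": 0,"dx": 0.0486,"dy": 0.0954,"dz": 0,"ax": 0,"ay": 0,"az": -0.2267},
    {"grip": 0,"dx": 0.0486,"dy": 0.0954,"dz": 0,"ax": 0,"ay": 0,"az": 0},
    {"grip": 0,"dx": 0.0486,"dy": 0.0954,"dz": 0,"ax": 0,"ay": 0,"az": 0},
    {"grip": 0,"dx": 0,"dy": 0,"dz": -0.08,"ax": 0,"ay": 0,"az": 0},
    {"grip": 0,"dx": 0,"dy": 0,"dz": 0,"ax": 0,"ay": 0,"az": 0},
    {"grip": 0,"dx": 0,"dy": 0,"dz": 0,"ax": 0,"ay": 0,"az": 0}
  ]
}}

```text
t: 60.22
tool_pos: [0.6312, 0.114, 0.2042]
eef_rot: [0.0, 0.94, 0.34, 0.0]
contact_force: [-0.6, 0.2, 0.5]
width: 0.0002
gripper_force: 0.0
```

{"fn": "arm_command", "kwargs": {
  "motion": [
    {"grip": 0,"dx": 0,"dy": 0,"dz": -0.08,"ax": 0,"ay": 0,"az": 0},
    {"grip": 0,"dx": 0,"dy": 0,"dz": -0.08,"ax": 0,"ay": 0,"az": 0},
    {"grip": 0,"dx": 0,"dy": 0,"dz": -0.054,"ax": 0,"ay": 0,"az": 0},
    {"grip": 0,"dx": -0.005,"dy": -0.004,"dz": 0,"ax": 0,"ay": 0,"az": 0},
    {"grip": 0,"dx": -0.005,"dy": -0.004,"dz": 0,"ax": 0,"ay": 0,"az": 0},
    {"grip": 0,"dx": -0.005,"dy": -0.004,"dz": 0,"ax": 0,"ay": 0,"az": 0},
    {"grip": 0,"dx": -0.005,"dy": -0.004,"dz": 0,"ax": 0,"ay": 0,"az": 0},
    {"grip": 0,"dx": -0.005,"dy": -0.004,"dz": 0,"ax": 0,"ay": 0,"az": 0},
    {"grip": 0,"dx": -0.005,"dy": -0.004,"dz": 0,"ax": 0,"ay": 0,"az": 0},
    {"grip": 0,"dx": 0,"dy": 0,"dz": 0,"ax": 0,"ay": 0,"az": 0},
    {"grip": 0,"dx": 0,"dy": 0,"dz": 0,"ax": 0,"ay": 0,"az": 0}
  ]
}}

```text
t: 61.6
tool_pos: [0.6207, 0.1061, 0.0977]
eef_rot: [-0.001, 0.94, 0.341, 0.006]
contact_force: [14.7, 8.0, -9.3]
width: 0.0003
gripper_force: 7.9
```

The push was held at 17 N tangential without moving further, so the cover is on its stop. Retreating.

{"fn": "arm_command", "kwargs": {
  "motion": [
    {"grip": 0,"dx": 0.02,"dy": 0.016,"dz": 0,"ax": 0,"ay": 0,"az": 0},
    {"grip": 0,"dx": 0.01,"dy": 0.008,"dz": 0,"ax": 0,"ay": 0,"az": 0},
    {"grip": 0,"dx": 0,"dy": 0,"dz": 0.08,"ax": 0,"ay": 0,"az": 0},
    {"grip": 0,"dx": 0,"dy": 0,"dz": 0.1,"ax": 0,"ay": 0,"az": 0},
    {"grip": 0,"dx": 0,"dy": 0,"dz": 0.1,"ax": 0,"ay": 0,"az": 0},
    {"grip": 0,"dx": -0.08,"dy": -0.08,"dz": 0,"ax": 0,"ay": 0,"az": 0},
    {"grip": 0,"dx": -0.08,"dy": -0.08,"dz": 0,"ax": 0,"ay": 0,"az": 0},
    {"grip": 0,"dx": -0.08,"dy": -0.08,"dz": 0,"ax": 0,"ay": 0,"az": 0},
    {"grip": 0,"dx": 0,"dy": 0,"dz": 0,"ax": 0,"ay": 0,"az": 0},
    {"grip": 0,"dx": 0,"dy": 0,"dz": 0,"ax": 0,"ay": 0,"az": 0},
    {"grip": 0,"dx": 0,"dy": 0,"dz": 0,"ax": 0,"ay": 0,"az": 0}
  ]
}}

```text
t: 62.98
tool_pos: [0.5117, -0.004, 0.2364]
eef_rot: [-0.0, 0.94, 0.342, 0.0]
contact_force: [-0.1, 0.6, 0.3]
width: 0.0007
gripper_force: 0.0
```

```bash
python3 -c "
from h import *
rep()
print(arm.hand_in())"
```

```text
[ 0.6509 -0.2505  0.057 ] 0.47
[ 0.5878 -0.2091  0.0564] 0.59
top cover_knob 0.57 [0.6058 0.0976 0.1143] -51.0
top cover_opening 0.71 [0.4932 0.2327 0.0839] 130.9
side cover_knob 0.97 [0.6059 0.1032 0.1157] -48.8
side cover_opening 0.9 [0.4954 0.2351 0.0859] 128.5
63.275 [ 0.5111 -0.0049  0.2361] [-0.004   0.5683  0.5324] 0.0001089185249487468
the job is handed in; nothing more can be done
None
```

I've handed the job in, with no verdict shown: the three filled jars stand in compartments 1, 2 and 4 with the stored jar still in 3, the two empties are in the steel tray, and the cover is pressed against its stop (its measured angle read about 3° off, within the 4.6° allowed).

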